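# Fetch the socket saver from behind the shop's stored cans

## Task

Get the red socket saver off the storage board: before touching it, stand all three tall things around it (brass canister, square transformer can, slim capacitor can) upright on the black rubber mat, and only then stand the saver upright in the round well of the tube tester. With the saver in its well, put the three back on the board, each upright on the very spot where it stood at the start. Leave the loose black knob, the tube shield and the amber jar where they are.

Things in the scene. Friction and masses are not known exactly. Their poses are not given: they have to be found in the camera images.
- saver: the socket saver: squat red plastic cylinder, 36 mm in diameter (32 mm in its lowest 8 mm), 40 mm tall, nine small holes in its flat top; about 60 g. Origin: centre of its underside, z up. Stands on the board in the middle of its back half, hemmed in by the three tall things (about 8 to 28 mm free on either side)
- canister: brass canister with screw-on lid, loose and closed: 52 mm in diameter, 84 mm tall, its knurled lid (55 mm across, the top 16 mm) a little wider; about 250 g. Origin: centre of its underside, z up
- transformer: transformer can: dark steel square block 44 x 44 mm, 78 mm tall, with a plywood plate and six copper stubs on top (84 mm in all); about 400 g. Origin: centre of its underside, z up, x and y square to its sides
- capacitor: slim aluminium capacitor can: 36 mm in diameter, 88 mm tall with its black top and two terminals; about 130 g. Origin: centre of its underside, z up
- board: fixed brown wooden board 200 x 200 mm, 6 mm thick; fence 8 mm thick along its back (+x) edge, top 31 mm above the counter. Origin on the counter; spans x -95 to 105, y -100 to 100 mm; +x points away from the robot within 0.2 rad. Stands (cork discs): saver (35, 0), tall things (35, 58), (35, -58), (-55, 0) mm in any order, within 4 mm. Room to pinch tall things along board x, 50 mm or more above the foot
- mat: fixed black rubber mat, 250 mm (its x) by 130 mm (its y), 4 mm thick, the side area; origin under its centre, on the counter. Lies to the left or the right of the board
- tester: fixed tube tester: grey box 45 mm tall, spanning x -60 to 130, y -75 to 75 mm; meter and selector knob on its deck at x 70 to 120 mm, up to 17 mm high. Origin: on the counter below the centre of the round well, a raised black ring 60 mm inside, 68 mm outside, rim 52 mm and floor 47 mm above the counter. Lies on the other side of the board from the mat
- knob: bystander: loose black selector knob lying near the robot, 38 mm in diameter, 22 mm tall; origin: centre of its underside
- shield: bystander: loose slim aluminium tube shield standing near the robot, 28 mm across its foot, 45 mm tall; origin: centre of its underside
- jar: bystander: small amber glass jar with steel cap behind the board, 52 mm in diameter, 65 mm tall; origin: centre of its underside
There are look-alikes about, which are no part of the job. Leave any green look-alike of the transformer alone.

How it is judged (in metres and radians):
On the way, in this order (a step that is already met when the one before it is completed fails the run):
1. all three tall things stand on the mat, the saver still where it was (x of canister in the frame of mat between -0.115 and 0.115 m and y of canister in the frame of mat between -0.055 and 0.055 m and z of each of canister, transformer, capacitor in the frame of mat below 0.008 m and angle between each of canister, transformer, capacitor's own z axis and vertical below 0.1 rad and linear speed of each of canister, transformer, capacitor below 0.03 m/s and x of transformer in the frame of mat between -0.115 and 0.115 m and y of transformer in the frame of mat between -0.055 and 0.055 m and x of capacitor in the frame of mat between -0.115 and 0.115 m and y of capacitor in the frame of mat between -0.055 and 0.055 m and distance of saver from where it was at the start of the episode below 0.02 m), for 0.2 s.
2. the saver stands in the tester's well, the three tall things still on the mat (horizontal distance between saver and tester below 0.014 m and z of saver in the frame of tester between 0.043 and 0.0505 m and angle between each of saver, canister, transformer, capacitor's own z axis and vertical below 0.1 rad and linear speed of each of saver, canister, transformer, capacitor below 0.03 m/s and x of canister in the frame of mat between -0.115 and 0.115 m and y of canister in the frame of mat between -0.055 and 0.055 m and z of each of canister, transformer, capacitor in the frame of mat below 0.008 m and x of transformer in the frame of mat between -0.115 and 0.115 m and y of transformer in the frame of mat between -0.055 and 0.055 m and x of capacitor in the frame of mat between -0.115 and 0.115 m and y of capacitor in the frame of mat between -0.055 and 0.055 m), for 0.2 s.
At the end, for the whole second after the job is handed in: The saver stands upright in the tester's well (centre within 14 mm of the well's centre, on its floor), and canister, transformer and capacitor each stand upright within 15 mm of where they began; all at rest (horizontal distance between saver and tester below 0.014 m and z of saver in the frame of tester between 0.043 and 0.0505 m and angle between each of saver, canister, transformer, capacitor's own z axis and vertical below 0.1 rad and linear speed of each of saver, canister, transformer, capacitor below 0.03 m/s and distance of each of canister, transformer, capacitor from where it was at the start of the episode below 0.015 m); the robot touches nothing.
It fails at once if a bystander (knob, shield or jar) was pushed more than 25 mm (distance of any of knob, shield, jar from where it was at the start of the episode above 0.025 m).
It also fails if it takes over 131 s, if anything falls off the work surface, if the arm or the gripper's body presses on something with over 40 N, if the wrist force passes 120 N, or if a joint passes its speed limit or range.

## Robot

A 6-joint arm with a two-finger parallel gripper is mounted at the origin on the work surface. World frame = base frame: x ahead of the robot, y to its left, z up, the work surface at z = 0. Lengths are in mm, angles in rad, forces in N, time in s.
With the tool pointing down it reaches from about 275 to 1000 mm from the base axis. Payload 8.4 kg.
Tool frame: the origin (TCP) lies between the finger pads; the fingertips stand robot.finger_overhang ahead of it and the grasp point (between the pads) lies 3 mm ahead of it (robot.finger_overhang is the distance from the TCP to the fingertips, in mm); z points along the fingers, x is the direction in which the jaws open and shut, and the axes are right-handed (so a half turn about z gives the same grasp; the last joint's range is limited). The gripper opens to 85 mm and grips with 20 to 120 N. Pads are 22 mm wide; open, the fingers measure 114 mm over their backs; the gripper's body (76 mm by 85 mm) begins 54 mm behind the grasp point. The pads swing forward as they close: fully open they stand 13 mm farther back than shut.
Start: joints at [1.165, 0.353, 1.633, -0, 1.155, -0.002], TCP at [245.571, 574.737, 253.281] pointing down, gripper open.
Joint ranges: [-2.63, 2.63], [-0.92, 2.1], [0.06, 2.66], [-1.3, 4.44], [0, 2.69], [-3.02, 3.02]. Speed limits (rad/s): [2.22, 2.22, 2.79, 3.14, 3.14, 3.14].

## Interface

Orientations are given as a unit quaternion [w, x, y, z].
In Python, from workcell import robot gives the robot as it stands.
- The arm moves only by the tool play_rows, never from a script. Its argument "plan" is a list of rows, each a list of 3 entries, a list of its own where there are three numbers: the shift along the tool's x, y, z in m, then the turn, a rotation vector about the tool's x, y, z in degrees, then the gripper's target within -1 to 1 (fully open at 1, half-way at 0, shut at -1). A call has 1 to 10 rows; each row shifts and turns the commanded pose from where the row before left it, along the tool's axes as they then stand; what a row does not reach is not made up. A row lasts 1/10 s, in which the tool goes at most 50 mm and 8.59 degrees, less where a joint would pass 70% of its speed; a pose out of reach is approached as far as the arm can. A call is refused whole if a number of a shift passes 0.05 or a number of a turn 8.59, either way. A call with a gripper value outside its range is refused whole. The fingers move at their own pace and stop on an object; "squeeze" is the grip in N (left out, the last holds). Time passes only in rows, so rows that do not move let the fingers close. It gives the time, the measured TCP pose, the force and the opening at its end, in the units of the state.
- robot.get_state(): the state, without advancing time (a new reading comes with each control period).
- robot.snapshot(name): name is "scene" or "top" or "wrist"; returns the picture (384x512x3 uint8, red, green, blue); there is no depth.
- robot.camera_params(name): a dict with "fx", "fy", "cx", "cy" (pixels), "origin" and "rotation" of the camera in the world. Camera axes: x right, y down, z forward; pixel columns grow to the right and rows downward; lengths in mm; the calibration is good to about 2 mm. The wrist camera is an equidistant fisheye: a pixel r from the principal point sees the ray r / f radians off the axis. A picture is of the moment at which its call begins: read the wrist's pose just before it. camera_params takes no time and is no camera call; for the wrist camera it gives the pose at the moment of the call.
- robot.finish_job(): hands the job in, once; it reports no verdict.
The state is a dict: "clock": time; "joints": joint angles; "qvel": joint speeds; "joint_efforts": joint torques, N m; "position": TCP position; "orientation": TCP orientation; "wrist_force": force on the tool from outside, world axes, zero at the start; "torque": the same for the moment, N m; "finger_gap": opening from 0.0 (shut) to 1.0 (fully open).
Only numpy, scipy, OpenCV 4.12 (cv2) and the standard library are available. Lean on these libraries where they do the work, as an engineer would, in place of code of your own. Each camera call takes 0.05 s, during which the arm holds its last target.

## Working session

There is one attempt and no reset: what is moved stays moved. The work goes in short steps, Python scripts to look and compute and a tool call to move; the robot and the scene stay as the last step left them, time stands still between calls to the robot, and variables do not carry over. Pictures are saved under pics/ and viewed, and the job is handed in when it is done.

Besides the shell and the picture viewer there is one more tool, called after "Emit:" by a JSON object that holds its "api" and its "payload", one argument or row to a line. play_rows: Moves the arm, as the interface text tells. Its arguments: {"type":"object","properties":{"plan":{"type":"array","items":{"type":"array"}},"squeeze":{"type":"number"}},"required":["plan"]}

```bash
ls; mkdir -p pics
python3 - <<'E'
from workcell import robot
import cv2
print(robot.get_state(), robot.finger_overhang)
for n in ("scene","top","wrist"):
    p=robot.camera_params(n); print(n,p)
    im=robot.snapshot(n); cv2.imwrite(f"pics/{n}0.png",im[:,:,::-1])
E
```

```text
pics
{'clock': 0.0, 'joints': array([ 1.16459436e+00,  3.53655914e-01,  1.63414544e+00,  1.35964295e-06,
        1.15517876e+00, -2.41131490e-03]), 'qvel': array([-0.00179534,  0.00056651,  0.00234887, -0.00015724, -0.00078123,
        0.00016765]), 'joint_efforts': array([-2.49289456e-03, -6.05258203e+01, -3.42064834e+01, -2.32766024e-04,
        9.45091975e-03,  2.68724392e-06]), 'position': array([245.39690951, 574.32441464, 252.55196544]), 'orientation': array([ 3.80293020e-04,  8.34537834e-01,  5.50950199e-01, -5.80203568e-04]), 'wrist_force': array([-0.09459083, -0.06890763, -0.45966871]), 'torque': array([ 0.00680928, -0.04809307, -0.03700145]), 'finger_gap': 1.0037009669486998} 22.0
scene {'fx': 393.7750039023006, 'fy': 393.7750039023006, 'cx': 256.789105915728, 'cy': 190.88918023659988, 'origin': array([1171.95963674, -368.51999272,  571.80485347]), 'rotation': array([-0.38446754,  0.79104915,  0.42310516, -0.21773371])}
top {'fx': 437.6033021973761, 'fy': 437.6033021973761, 'cx': 258.3121209108351, 'cy': 191.93573919440456, 'origin': array([ 435.03995444,   19.59476551, 1021.88795123]), 'rotation': array([ 0.05777987, -0.69682771,  0.71221455, -0.06199248])}
wrist {'fx': 297.3186396354542, 'fy': 297.3186396354542, 'cx': 251.75471647836824, 'cy': 192.60906935677602, 'origin': array([172.74195033, 605.67768271, 373.52985132]), 'rotation': array([0.13191265, 0.82376465, 0.54452843, 0.08660049])}
```

View pics/scene0.png

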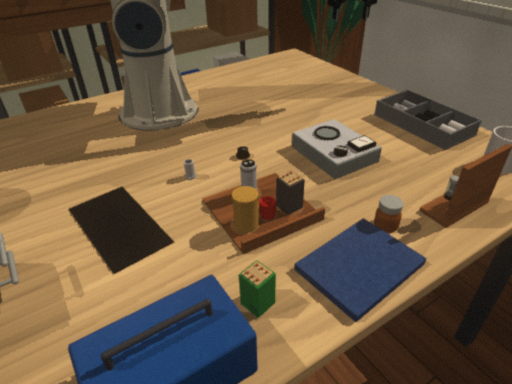

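View pics/top0.png

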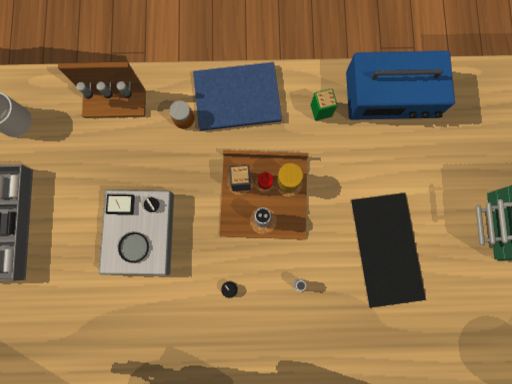

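View pics/wrist0.png

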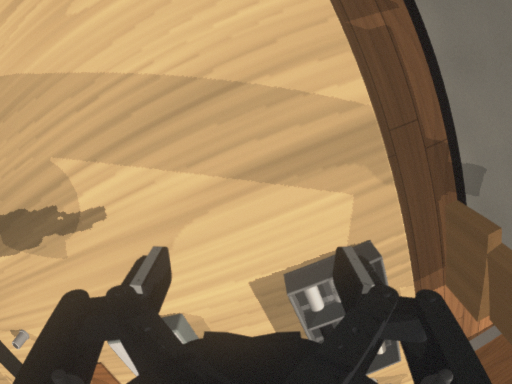

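```bash
cat > h.py <<'E'
import numpy as np, cv2
from scipy.spatial.transform import Rotation as R
from workcell import robot
def rot(q): return R.from_quat([q[1],q[2],q[3],q[0]])
def ray(p,uv,fish=False):
    x=(uv[0]-p['cx'])/p['fx']; y=(uv[1]-p['cy'])/p['fy']
    if fish:
        r=np.hypot(x,y); d=np.array([x/r*np.sin(r),y/r*np.sin(r),np.cos(r)]) if r>0 else np.array([0,0,1.])
    else: d=np.array([x,y,1.])
    return p['origin'],rot(p['rotation']).apply(d)
def onz(p,uv,z,fish=False):
    o,d=ray(p,uv,fish); return o+d*(z-o[2])/d[2]
def proj(p,X,fish=False):
    c=rot(p['rotation']).inv().apply(np.asarray(X,float)-p['origin'])
    if fish:
        r=np.hypot(c[0],c[1]); t=np.arctan2(r,c[2]); return np.array([p['cx']+p['fx']*t*c[0]/r,p['cy']+p['fy']*t*c[1]/r])
    return np.array([p['cx']+p['fx']*c[0]/c[2],p['cy']+p['fy']*c[1]/c[2]])
E
python3 - <<'E'
from h import *
im=cv2.imread('pics/top0.png')
cv2.imwrite('pics/top0b.png',cv2.resize(im[140:250,90:320],None,fx=3.4,fy=3.4,interpolation=cv2.INTER_CUBIC))
im=cv2.imread('pics/scene0.png')
cv2.imwrite('pics/scene0b.png',cv2.resize(im[140:260,190:350],None,fx=5,fy=5,interpolation=cv2.INTER_CUBIC))
E
```

```text
(no output)
```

View pics/top0b.png

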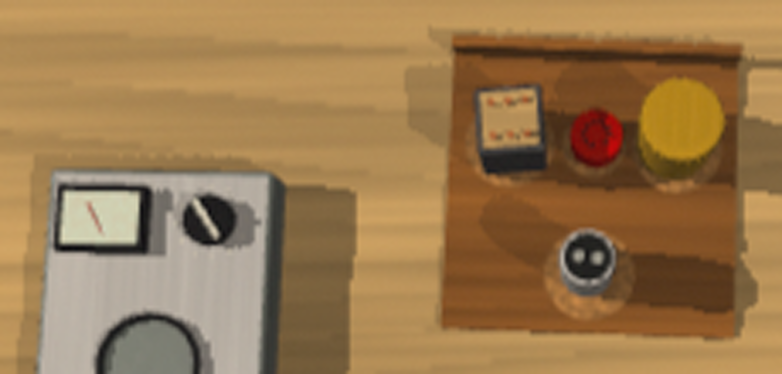

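View pics/scene0b.png

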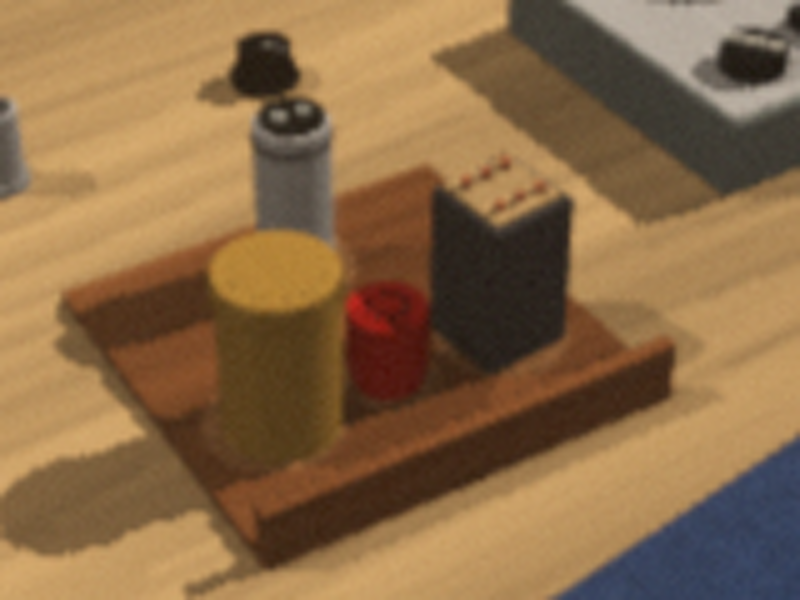

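Run:
```python
from h import *
p=robot.camera_params('top')
im=cv2.imread('pics/top0.png'); hsv=cv2.cvtColor(im,cv2.COLOR_BGR2HSV)
def show(n,uv,z): print(n,np.round(uv,1),np.round(onz(p,uv,z),1))
c=lambda x,y:(x/3.4+90-.35,y/3.4+140-.35)
for n,(x,y),z in [('boardFL',(442,328),6),('boardFR',(735,335),6),('fenceBL',(455,37),31),('fenceBR',(742,45),31)]: show(n,c(x,y),z)
def blobs(n,m,z,box):
    mm=np.zeros_like(m); x0,y0,x1,y1=box; mm[y0:y1,x0:x1]=m[y0:y1,x0:x1]
    cs,_=cv2.findContours(mm,cv2.RETR_EXTERNAL,cv2.CHAIN_APPROX_NONE)
    k=max(cs,key=cv2.contourArea); (cc,r)=cv2.minEnclosingCircle(k)
    rr=cv2.minAreaRect(k); print(n,'area',cv2.contourArea(k),'r',r,'rect',rr)
    show(n+' circ',cc,z); show(n+' rect',rr[0],z); 
    return k
H,S,V=cv2.split(hsv)
k=blobs('mat',((V<60)*255).astype('uint8'),4,(345,185,435,312))
for q in cv2.boxPoints(cv2.minAreaRect(k)): show(' corner',q,4)
k=blobs('red',(((H<8)|(H>172))&(S>170)&(V>60)).astype('uint8')*255,46,(250,165,280,195))
k=blobs('can',((H>20)&(H<32)&(S>150)&(V>140)).astype('uint8')*255,90,(275,155,308,200))
k=blobs('captop',((V<70)).astype('uint8')*255,93,(250,203,276,225))
k=blobs('knob',((V<60)).astype('uint8')*255,22,(215,275,245,305))
k=blobs('ring',((V<80)).astype('uint8')*255,52,(112,225,155,270))
k=blobs('trplate',((S<140)&(V>150)).astype('uint8')*255,84+6,(228,162,252,190))
```

```text
boardFL [219.6 236.1] [507.1 103.3   6. ]
boardFR [305.8 238.2] [498. -96.   6.]
fenceBL [223.5 150.5] [704.4  90.9  31. ]
fenceBR [307.9 152.9] [ 694.6 -106.    31. ]
mat area 5800.0 r 61.20671463012695 rect ((387.9862060546875, 249.50241088867188), (109.74199676513672, 55.955177307128906), 80.27242279052734)
mat circ [388.  249.5] [ 467.9 -285.1    4. ]
mat rect [388.  249.5] [ 467.9 -285.     4. ]
 corner [351.1 200.1] [ 585.  -206.5    4. ]
 corner [406.3 190.7] [ 604.7 -338.3    4. ]
 corner [424.8 298.9] [ 355.1 -360.7    4. ]
 corner [369.7 308.3] [ 337.1 -234.1    4. ]
red area 188.5 r 8.342073440551758 rect ((265.0, 180.0), (16.0, 14.0), 90.0)
red circ [264.8 180.2] [628.9  -3.4  46. ]
red rect [265. 180.] [629.3  -3.9  46. ]
can area 386.0 r 12.180327415466309 rect ((290.0000305175781, 175.0), (22.62741470336914, 22.62741470336914), 45.0)
can circ [289.9 175.5] [629.4 -57.3  90. ]
can rect [290. 175.] [630.4 -57.5  90. ]
captop area 116.0 r 6.576573371887207 rect ((262.5, 215.00001525878906), (12.020814895629883, 12.020814895629883), 45.0)
captop circ [262.5 215. ] [543.9   4.4  93. ]
captop rect [262.5 215. ] [543.9   4.4  93. ]
knob area 168.5 r 7.869082927703857 rect ((229.0, 289.5), (15.0, 14.0), 90.0)
knob circ [229.2 289.2] [387.3  81.6  22. ]
knob rect [229.  289.5] [386.7  82.   22. ]
ring area 691.5 r 15.538844108581543 rect ((133.1081085205078, 246.85134887695312), (30.4138126373291, 29.591815948486328), 9.462322235107422)
ring circ [133.2 246.9] [484.4 289.6  52. ]
ring rect [133.1 246.9] [484.5 289.9  52. ]
trplate area 214.5 r 10.63024616241455 rect ((239.43821716308594, 174.1970672607422), (15.799479484558105, 16.029569625854492), 85.60128784179688)
trplate circ [239. 174.] [635.   53.4  90. ]
trplate rect [239.4 174.2] [634.6  52.4  90. ]
```

```bash
cat >> h.py <<'E'
import json,sys
def plan(target,yaw=-0.05,grip=1,maxs=48):
    "rows from present pose to target (mm), tool down with tool x at world yaw"
    st=robot.get_state(); P=st['position'].copy(); Rm=rot(st['orientation'])
    c,s=np.cos(yaw),np.sin(yaw)
    Rt=R.from_matrix(np.array([[c,s,0],[s,-c,0],[0,0,-1]]))
    rows=[]
    for i in range(60):
        d=Rm.inv().apply(np.array(target)-P); rv=(Rm.inv()*Rt).as_rotvec(degrees=True)
        if np.abs(d).max()<.5 and np.abs(rv).max()<.3: break
        k=min(1,maxs/np.linalg.norm(d)) if np.linalg.norm(d)>0 else 1; sh=np.round(d*k)/1000
        n=np.linalg.norm(rv); rv=np.round(rv*min(1,8.4/n) if n>0 else rv,1)
        rows.append([sh.tolist(),rv.tolist(),grip]); P=P+Rm.apply(sh*1000); Rm=Rm*R.from_rotvec(rv,degrees=True)
    for i in range(0,len(rows),10): print(json.dumps(rows[i:i+10]))
    print('end',P.round(1))
E
python3 -c "
from h import *
plan([629.4,-57.3,175])"
```

```text
[[[-0.028, 0.039, 0.005], [0.0, 0.0, 8.4], 1], [[-0.022, 0.042, 0.005], [0.0, 0.0, 8.4], 1], [[-0.015, 0.045, 0.005], [0.0, 0.0, 8.4], 1], [[-0.009, 0.047, 0.005], [0.0, 0.0, 8.4], 1], [[-0.002, 0.048, 0.005], [0.0, 0.0, 8.4], 1], [[0.005, 0.047, 0.005], [0.0, 0.0, 8.4], 1], [[0.012, 0.046, 0.005], [0.0, 0.0, 8.4], 1], [[0.019, 0.044, 0.005], [0.0, 0.0, 8.4], 1], [[0.025, 0.041, 0.005], [0.1, 0.0, 2.5], 1], [[0.027, 0.039, 0.005], [-0.0, 0.0, 0.0], 1]]
[[[0.027, 0.039, 0.005], [-0.0, 0.0, 0.0], 1], [[0.027, 0.039, 0.005], [-0.0, 0.0, 0.0], 1], [[0.027, 0.039, 0.005], [-0.0, 0.0, 0.0], 1], [[0.027, 0.04, 0.005], [-0.0, 0.0, 0.0], 1], [[0.027, 0.04, 0.005], [-0.0, 0.0, 0.0], 1], [[0.013, 0.02, 0.003], [-0.0, 0.0, 0.0], 1]]
end [629.3 -57.8 174.7]
```

Emit:
{"api": "play_rows", "payload": {
  "plan": [
    [[-0.028, 0.039, 0.005], [0, 0, 8.4], 1],
    [[-0.022, 0.042, 0.005], [0, 0, 8.4], 1],
    [[-0.015, 0.045, 0.005], [0, 0, 8.4], 1],
    [[-0.009, 0.047, 0.005], [0, 0, 8.4], 1],
    [[-0.002, 0.048, 0.005], [0, 0, 8.4], 1],
    [[0.005, 0.047, 0.005], [0, 0, 8.4], 1],
    [[0.012, 0.046, 0.005], [0, 0, 8.4], 1],
    [[0.019, 0.044, 0.005], [0, 0, 8.4], 1],
    [[0.025, 0.041, 0.005], [0, 0, 2.5], 1],
    [[0.027, 0.039, 0.005], [0, 0, 0], 1]
  ],
  "squeeze": 60
}}

```text
clock: 1.15
position: [493.0, 164.7, 203.1]
orientation: [-0.0, 1.0, -0.026, 0.0]
wrist_force: [0.3, 0.2, 0.4]
finger_gap: 1.002
```

Emit:
{"api": "play_rows", "payload": {
  "plan": [
    [[0.027, 0.039, 0.005], [0, 0, 0], 1],
    [[0.027, 0.039, 0.005], [0, 0, 0], 1],
    [[0.027, 0.039, 0.005], [0, 0, 0], 1],
    [[0.027, 0.04, 0.005], [0, 0, 0], 1],
    [[0.027, 0.04, 0.005], [0, 0, 0], 1],
    [[0.013, 0.02, 0.003], [0, 0, 0], 1],
    [[0, 0, 0], [0, 0, 0], 1],
    [[0, 0, 0], [0, 0, 0], 1]
  ]
}}

```text
clock: 1.95
position: [629.0, -57.6, 174.7]
orientation: [-0.0, 1.0, -0.025, -0.001]
wrist_force: [-0.5, 0.0, -0.0]
finger_gap: 1.0
```

Run:
```python
from h import *
print(robot.get_state()['position'],rot(robot.get_state()['orientation']).as_matrix().round(3), robot.get_state()['joints'].round(2))
plan([629.4,-57.3,175])
p=robot.camera_params('wrist'); im=robot.snapshot('wrist')[:,:,::-1].copy()
cv2.imwrite('pics/w1.png',im)
for n,X in dict(can=(629.4,-57.3,90),saver=(629,-3.5,46),tr=(635,53,90),cap=(544,4.4,93)).items(): print(n,proj(p,X,True).round(0))
```

```text
[628.96713795 -57.56808331 174.72450651] [[ 0.999 -0.051 -0.001]
 [-0.051 -0.999  0.   ]
 [-0.001 -0.    -1.   ]] [-0.09  0.44  1.69  0.    1.01 -0.04]
end [629.  -57.6 174.7]
can [251. 208.]
saver [248. 129.]
tr [251.  54.]
cap [129. 134.]
```

View pics/w1.png

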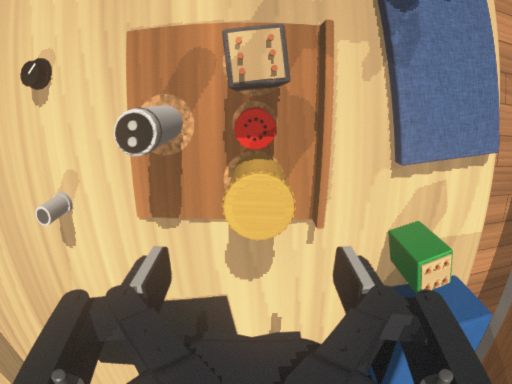

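Run:
```python
from h import *
p=robot.camera_params('wrist')
for n,uv,z in [('can',(259,206),90),('saver',(255,128.5),46),('tr',(257,56),90),('cap',(137,131.5),93)]: print('wrist',n,onz(p,uv,z,True).round(1))
p=robot.camera_params('scene')
for n,uv,z in [('can',(276,269),90),('saver',(389,306),46),('tr',(504,190),90),('cap',(291,118),93)]: print('scene',n,onz(p,(uv[0]/5+189.6,uv[1]/5+139.6),z).round(1))
im=cv2.imread('pics/w1.png'); H,S,V=cv2.split(cv2.cvtColor(im,cv2.COLOR_BGR2HSV))
p=robot.camera_params('wrist')
def f(n,m,z,b):
    mm=np.zeros_like(V); mm[b[1]:b[3],b[0]:b[2]]=(m*255).astype('uint8')[b[1]:b[3],b[0]:b[2]]
    k=max(cv2.findContours(mm,0,1)[0],key=cv2.contourArea);c,r=cv2.minEnclosingCircle(k);print(n,c,r,onz(p,c,z,True).round(1))
f('red',((H<8)|(H>172))&(S>170),46,(220,95,300,160))
f('capblk',V<70,93,(110,105,158,160))
```

```text
wrist can [635.1 -55.2  90. ]
wrist saver [635.   -2.6  46. ]
wrist tr [638.5  52.2  90. ]
wrist cap [550.4   6.4  93. ]
scene can [635.8 -57.5  90. ]
scene saver [635.8  -3.1  46. ]
scene tr [644.3  49.6  90. ]
scene cap [551.1   2.9  93. ]
red (254.69296264648438, 128.44676208496094) 21.131072998046875 [634.7  -2.5  46. ]
capblk (146.5, 123.5) 0.7072067856788635 [558.4  11.4  93. ]
```

Emit:
{"api": "play_rows", "payload": {
  "plan": [
    [[0.005, -0.001, 0.015], [0, 0, 0], 1],
    [[0, 0, 0.025], [0, 0, 0], 1],
    [[0, 0, 0.025], [0, 0, 0], 1],
    [[0, 0, 0.025], [0, 0, 0], 1],
    [[0, 0, 0.02], [0, 0, 0], 1],
    [[0, 0, 0.005], [0, 0, 0], 1],
    [[0, 0, 0], [0, 0, 0], 1]
  ]
}}

```text
clock: 2.7
position: [633.8, -55.7, 59.2]
orientation: [-0.0, 1.0, -0.024, -0.001]
wrist_force: [0.5, 0.2, 0.6]
finger_gap: 0.996
```

Emit:
{"api": "play_rows", "payload": {
  "plan": [
    [[0, 0, 0], [0, 0, 0], -1],
    [[0, 0, 0], [0, 0, 0], -1],
    [[0, 0, 0], [0, 0, 0], -1],
    [[0, 0, 0], [0, 0, 0], -1],
    [[0, 0, 0], [0, 0, 0], -1],
    [[0, 0, 0], [0, 0, 0], -1],
    [[0, 0, 0], [0, 0, 0], -1],
    [[0, 0, 0], [0, 0, 0], -1]
  ],
  "squeeze": 60
}}

```text
clock: 3.5
position: [635.1, -56.6, 61.8]
orientation: [-0.0, 1.0, -0.025, 0.001]
wrist_force: [-1.9, 1.7, 4.1]
finger_gap: 0.606
```

Run:
```python
from h import *
print(robot.get_state()['position'],robot.get_state()['finger_gap']*85)
cv2.imwrite('pics/w2.png',robot.snapshot('wrist')[:,:,::-1])
```

```text
[635.13710197 -56.62819722  61.76330988] 51.52368355163913
```

View pics/w2.png

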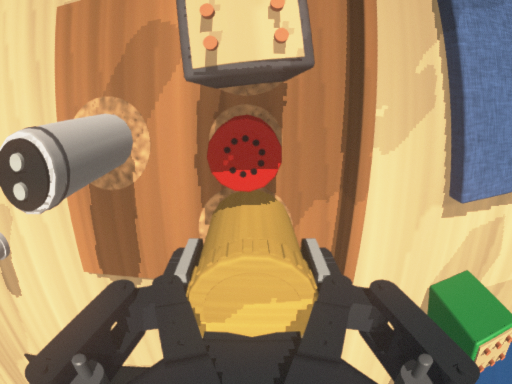

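Emit:
{"api": "play_rows", "payload": {
  "plan": [
    [[0, 0, -0.01], [0, 0, 0], -1],
    [[0, 0, -0.03], [0, 0, 0], -1],
    [[0, 0, -0.04], [0, 0, 0], -1],
    [[0, 0, -0.02], [0, 0, 0], -1],
    [[0, 0, 0], [0, 0, 0], -1]
  ]
}}

```text
clock: 4.05
position: [636.8, -56.9, 164.7]
orientation: [0.0, 1.0, -0.025, 0.003]
wrist_force: [-0.2, -0.2, -2.3]
finger_gap: 0.608
```

Run:
```python
from h import *
print(robot.get_state()['position'],robot.get_state()['finger_gap']*85,robot.get_state()['wrist_force'])
plan([550,-308,160],grip=-1,maxs=35)
```

```text
[636.77505856 -56.92852609 164.68946391] 51.71852922661437 [-0.22014268 -0.22294164 -2.33309925]
[[[-0.01, 0.034, 0.001], [0.0, -0.4, 0.0], -1], [[-0.01, 0.034, 0.001], [0.0, 0.0, 0.0], -1], [[-0.01, 0.034, 0.0], [0.0, 0.0, 0.0], -1], [[-0.01, 0.034, 0.001], [0.0, 0.0, 0.0], -1], [[-0.01, 0.034, 0.0], [0.0, 0.0, 0.0], -1], [[-0.01, 0.034, 0.001], [0.0, 0.0, 0.0], -1], [[-0.009, 0.034, 0.0], [0.0, 0.0, 0.0], -1], [[-0.005, 0.017, 0.001], [0.0, 0.0, 0.0], -1]]
end [ 550.2 -307.9  159.7]
```

Emit:
{"api": "play_rows", "payload": {
  "plan": [
    [[-0.01, 0.034, 0], [0, 0, 0], -1],
    [[-0.01, 0.034, 0], [0, 0, 0], -1],
    [[-0.01, 0.034, 0], [0, 0, 0], -1],
    [[-0.01, 0.034, 0], [0, 0, 0], -1],
    [[-0.01, 0.034, 0], [0, 0, 0], -1],
    [[-0.01, 0.034, 0], [0, 0, 0], -1],
    [[-0.009, 0.034, 0], [0, 0, 0], -1],
    [[-0.005, 0.017, 0], [0, 0, 0], -1],
    [[0, 0, 0], [0, 0, 0], -1],
    [[0, 0, 0], [0, 0, 0], -1]
  ]
}}

```text
clock: 5.05
position: [547.6, -307.2, 159.6]
orientation: [-0.001, 1.0, -0.025, -0.0]
wrist_force: [-0.0, 0.7, -1.5]
finger_gap: 0.607
```

Run:
```python
from h import *
s=robot.get_state();print(s['position'],s['finger_gap']*85,s['wrist_force'])
p=robot.camera_params('wrist');print(p)
cv2.imwrite('pics/w3.png',robot.snapshot('wrist')[:,:,::-1])
```

```text
[ 547.62545429 -307.17794496  159.60303689] 51.57349183661819 [-0.04728138  0.69816029 -1.51860399]
{'fx': 297.3186396354542, 'fy': 297.3186396354542, 'cx': 251.75471647836824, 'cy': 192.60906935677602, 'origin': array([ 552.64002588, -227.67417857,  280.59643007]), 'rotation': array([ 0.15716314,  0.98726329, -0.02433941, -0.00430418])}
```

View pics/w3.png

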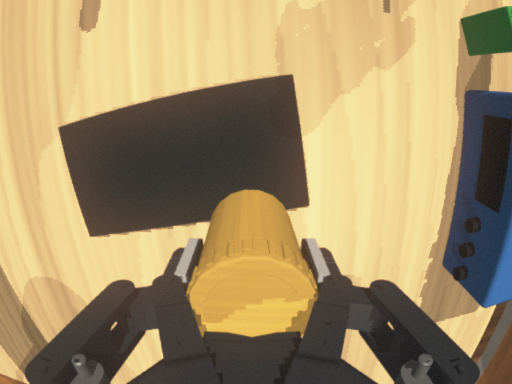

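Run:
```python
from h import *
p=robot.camera_params('wrist')
c=np.array([onz(p,uv,4,True) for uv in [(60,128),(292,75),(309,206),(90,236)]]);print(c.round(1),c.mean(0))
```

```text
[[ 346.  -234.6    4. ]
 [ 590.5 -206.2    4. ]
 [ 605.2 -334.4    4. ]
 [ 358.2 -361.4    4. ]] [ 474.97398685 -284.15364775    4.        ]
```

Emit:
{"api": "play_rows", "payload": {
  "plan": [
    [[0, 0, 0.02], [0, 0, 0], -1],
    [[0, 0, 0.03], [0, 0, 0], -1],
    [[0, 0, 0.025], [0, 0, 0], -1],
    [[0, 0, 0.015], [0, 0, 0], -1],
    [[0, 0, 0.006], [0, 0, 0], -1],
    [[0, 0, 0], [0, 0, 0], -1],
    [[0, 0, 0], [0, 0, 0], -1]
  ]
}}

```text
clock: 5.8
position: [548.8, -307.8, 65.2]
orientation: [0.0, 1.0, -0.025, 0.001]
wrist_force: [-0.3, -0.3, -2.0]
finger_gap: 0.609
```

Emit:
{"api": "play_rows", "payload": {
  "plan": [
    [[0, 0, 0.003], [0, 0, 0], -1],
    [[0, 0, 0.001], [0, 0, 0], -1],
    [[0, 0, 0.001], [0, 0, 0], -1],
    [[0, 0, 0], [0, 0, 0], -1],
    [[0, 0, 0], [0, 0, 0], -1]
  ]
}}

```text
clock: 6.3
position: [548.2, -307.9, 59.8]
orientation: [0.0, 1.0, -0.025, 0.0]
wrist_force: [-1.8, 1.7, 4.1]
finger_gap: 0.613
```

Emit:
{"api": "play_rows", "payload": {
  "plan": [
    [[0, 0, 0], [0, 0, 0], 1],
    [[0, 0, 0], [0, 0, 0], 1],
    [[0, 0, 0], [0, 0, 0], 1],
    [[0, 0, 0], [0, 0, 0], 1],
    [[0, 0, 0], [0, 0, 0], 1]
  ]
}}

```text
clock: 6.8
position: [548.0, -307.7, 59.2]
orientation: [-0.0, 1.0, -0.025, -0.0]
wrist_force: [0.2, -0.5, 0.2]
finger_gap: 0.998
```

Emit:
{"api": "play_rows", "payload": {
  "plan": [
    [[0, 0, -0.02], [0, 0, 0], 1],
    [[0, 0, -0.04], [0, 0, 0], 1],
    [[0, 0, -0.045], [0, 0, 0], 1],
    [[0, 0, -0.01], [0, 0, 0], 1],
    [[0, 0, 0], [0, 0, 0], 1]
  ]
}}

```text
clock: 7.3
position: [549.1, -308.3, 176.5]
orientation: [0.001, 1.0, -0.025, 0.002]
wrist_force: [0.4, 0.2, -0.9]
finger_gap: 1.0
```

Run:
```python
from h import *
s=robot.get_state();print(s['position'],s['finger_gap']*85,s['wrist_force'])
cv2.imwrite('pics/w4.png',robot.snapshot('wrist')[:,:,::-1])
plan([549,4.5,185])
```

```text
[ 549.14330673 -308.32954888  176.51252053] 85.01901481424952 [ 0.40384194  0.22633867 -0.9198805 ]
[[[-0.002, -0.048, -0.002], [0.0, -0.1, 0.0], 1], [[-0.002, -0.048, -0.002], [0.0, 0.0, 0.0], 1], [[-0.002, -0.048, -0.001], [0.0, 0.0, 0.0], 1], [[-0.002, -0.048, -0.002], [0.0, 0.0, 0.0], 1], [[-0.003, -0.048, -0.001], [0.0, 0.0, 0.0], 1], [[-0.002, -0.048, -0.002], [0.0, 0.0, 0.0], 1], [[-0.002, -0.024, -0.001], [0.0, 0.0, 0.0], 1]]
end [548.5   4.6 185.4]
```

View pics/w4.png

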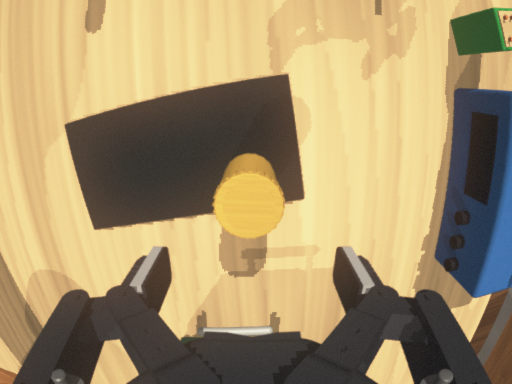

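Emit:
{"api": "play_rows", "payload": {
  "plan": [
    [[-0.002, -0.048, -0.002], [0, 0, 0], 1],
    [[-0.002, -0.048, -0.002], [0, 0, 0], 1],
    [[-0.002, -0.048, -0.001], [0, 0, 0], 1],
    [[-0.002, -0.048, -0.002], [0, 0, 0], 1],
    [[-0.003, -0.048, -0.001], [0, 0, 0], 1],
    [[-0.002, -0.048, -0.002], [0, 0, 0], 1],
    [[-0.002, -0.024, -0.001], [0, 0, 0], 1],
    [[0, 0, 0], [0, 0, 0], 1],
    [[0, 0, 0], [0, 0, 0], 1]
  ]
}}

```text
clock: 8.25
position: [547.5, 4.9, 183.6]
orientation: [0.0, 1.0, -0.024, -0.001]
wrist_force: [-0.5, 0.1, 0.5]
finger_gap: 1.0
```

Run:
```python
from h import *
s=robot.get_state();print(s['position'],s['finger_gap']*85,s['wrist_force'])
p=robot.camera_params('wrist')
cv2.imwrite('pics/w5.png',robot.snapshot('wrist')[:,:,::-1])
print(proj(p,(549,4.5,93),True))
```

```text
[547.49115061   4.88232824 183.63219936] 85.01992947186291 [-0.50411761  0.07008679  0.46282192]
[252.82253069 206.01125193]
```

View pics/w5.png

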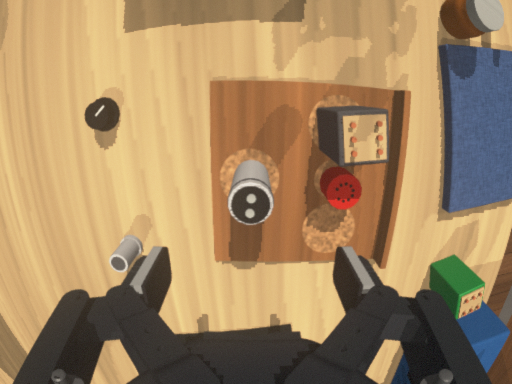

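Emit:
{"api": "play_rows", "payload": {
  "plan": [
    [[0, 0, 0.02], [0, 0, 0], 1],
    [[0, 0, 0.03], [0, 0, 0], 1],
    [[0, 0, 0.035], [0, 0, 0], 1],
    [[0, 0, 0.025], [0, 0, 0], 1],
    [[0, 0, 0.008], [0, 0, 0], 1],
    [[0, 0, 0], [0, 0, 0], 1]
  ]
}}

```text
clock: 8.9
position: [547.5, 3.6, 66.0]
orientation: [0.0, 1.0, -0.025, -0.001]
wrist_force: [-0.4, -0.3, 0.3]
finger_gap: 0.998
```

Emit:
{"api": "play_rows", "payload": {
  "plan": [
    [[0, 0, 0], [0, 0, 0], -1],
    [[0, 0, 0], [0, 0, 0], -1],
    [[0, 0, 0], [0, 0, 0], -1],
    [[0, 0, 0], [0, 0, 0], -1],
    [[0, 0, 0], [0, 0, 0], -1],
    [[0, 0, 0], [0, 0, 0], -1],
    [[0, 0, 0], [0, 0, 0], -1],
    [[0, 0, 0], [0, 0, 0], -1]
  ]
}}

```text
clock: 9.7
position: [548.9, 4.7, 68.3]
orientation: [0.0, 1.0, -0.025, 0.001]
wrist_force: [-1.4, -0.3, 6.6]
finger_gap: 0.406
```

Emit:
{"api": "play_rows", "payload": {
  "plan": [
    [[0, 0, -0.01], [0, 0, 0], -1],
    [[0, 0, -0.03], [0, 0, 0], -1],
    [[0, 0, -0.04], [0, 0, 0], -1],
    [[0, 0, -0.03], [0, 0, 0], -1],
    [[0, 0, 0], [0, 0, 0], -1],
    [[0, 0, 0], [0, 0, 0], -1]
  ]
}}

```text
clock: 10.3
position: [548.7, 4.8, 178.2]
orientation: [-0.0, 1.0, -0.025, 0.001]
wrist_force: [0.8, 0.5, -2.1]
finger_gap: 0.407
```

Run:
```python
from h import *
s=robot.get_state();print(s['position'],s['finger_gap']*85,s['wrist_force'])
cv2.imwrite('pics/w6.png',robot.snapshot('wrist')[:,:,::-1])
plan([472,-254,173],grip=-1,maxs=35)
```

```text
[548.7070064    4.76679122 178.24409843] 34.632490878167296 [ 0.75296562  0.45362021 -2.13545936]
[[[-0.008, 0.034, 0.001], [0.0, 0.0, 0.0], -1], [[-0.008, 0.034, 0.0], [0.0, 0.0, 0.0], -1], [[-0.008, 0.034, 0.001], [0.0, 0.0, 0.0], -1], [[-0.008, 0.034, 0.0], [0.0, 0.0, 0.0], -1], [[-0.008, 0.034, 0.001], [0.0, 0.0, 0.0], -1], [[-0.008, 0.034, 0.0], [0.0, 0.0, 0.0], -1], [[-0.009, 0.034, 0.001], [0.0, 0.0, 0.0], -1], [[-0.006, 0.024, 0.0], [0.0, 0.0, 0.0], -1]]
end [ 472.1 -253.8  173.1]
```

View pics/w6.png

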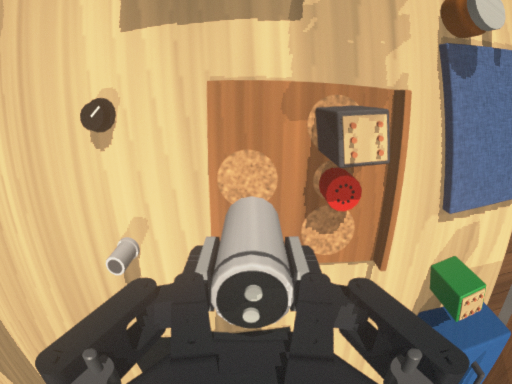

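Emit:
{"api": "play_rows", "payload": {
  "plan": [
    [[-0.008, 0.034, 0], [0, 0, 0], -1],
    [[-0.008, 0.034, 0], [0, 0, 0], -1],
    [[-0.008, 0.034, 0], [0, 0, 0], -1],
    [[-0.008, 0.034, 0], [0, 0, 0], -1],
    [[-0.008, 0.034, 0], [0, 0, 0], -1],
    [[-0.008, 0.034, 0], [0, 0, 0], -1],
    [[-0.009, 0.034, 0], [0, 0, 0], -1],
    [[-0.006, 0.024, 0], [0, 0, 0], -1],
    [[0, 0, 0], [0, 0, 0], -1],
    [[0, 0, 0], [0, 0, 0], -1]
  ]
}}

```text
clock: 11.35
position: [471.6, -253.7, 175.9]
orientation: [-0.001, 1.0, -0.026, -0.001]
wrist_force: [0.5, 0.1, -1.7]
finger_gap: 0.406
```

Emit:
{"api": "play_rows", "payload": {
  "plan": [
    [[0, 0, 0.02], [0, 0, 0], -1],
    [[0, 0, 0.03], [0, 0, 0], -1],
    [[0, 0, 0.03], [0, 0, 0], -1],
    [[0, 0, 0.015], [0, 0, 0], -1],
    [[0, 0, 0.008], [0, 0, 0], -1],
    [[0, 0, 0], [0, 0, 0], -1],
    [[0, 0, 0], [0, 0, 0], -1]
  ]
}}

```text
clock: 12.05
position: [473.0, -253.6, 74.7]
orientation: [0.0, 1.0, -0.024, 0.0]
wrist_force: [-1.1, 0.5, -0.3]
finger_gap: 0.407
```

Emit:
{"api": "play_rows", "payload": {
  "plan": [
    [[0, 0, 0.004], [0, 0, 0], -1],
    [[0, 0, 0.002], [0, 0, 0], -1],
    [[0, 0, 0.001], [0, 0, 0], -1],
    [[0, 0, 0], [0, 0, 0], -1],
    [[0, 0, 0], [0, 0, 0], -1]
  ]
}}

```text
clock: 12.55
position: [472.6, -254.0, 67.4]
orientation: [0.0, 1.0, -0.025, 0.0]
wrist_force: [0.1, -0.1, -0.1]
finger_gap: 0.413
```

Emit:
{"api": "play_rows", "payload": {
  "plan": [
    [[0, 0, 0.001], [0, 0, 0], -1],
    [[0, 0, 0], [0, 0, 0], -1],
    [[0, 0, 0], [0, 0, 0], -1]
  ]
}}

```text
clock: 12.85
position: [472.7, -254.0, 66.4]
orientation: [0.0, 1.0, -0.025, 0.0]
wrist_force: [0.4, -0.8, 0.1]
finger_gap: 0.407
```

Emit:
{"api": "play_rows", "payload": {
  "plan": [
    [[0, 0, 0], [0, 0, 0], 1],
    [[0, 0, 0], [0, 0, 0], 1],
    [[0, 0, 0], [0, 0, 0], 1],
    [[0, 0, 0], [0, 0, 0], 1],
    [[0, 0, 0], [0, 0, 0], 1]
  ]
}}

```text
clock: 13.35
position: [472.5, -253.9, 66.3]
orientation: [-0.0, 1.0, -0.025, -0.0]
wrist_force: [0.4, 0.2, 0.3]
finger_gap: 1.0
```

Emit:
{"api": "play_rows", "payload": {
  "plan": [
    [[0, 0, -0.02], [0, 0, 0], 1],
    [[0, 0, -0.04], [0, 0, 0], 1],
    [[0, 0, -0.045], [0, 0, 0], 1],
    [[0, 0, -0.01], [0, 0, 0], 1],
    [[0, 0, 0], [0, 0, 0], 1]
  ]
}}

```text
clock: 13.85
position: [473.7, -254.5, 183.2]
orientation: [0.001, 1.0, -0.025, 0.002]
wrist_force: [-0.3, -0.4, 0.0]
finger_gap: 0.999
```

Run:
```python
from h import *
s=robot.get_state();print(s['position'],s['finger_gap']*85,s['wrist_force'])
cv2.imwrite('pics/w7.png',robot.snapshot('wrist')[:,:,::-1])
plan([639,52,185])
```

```text
[ 473.67470676 -254.47372906  183.22607315] 84.92672049732028 [-0.29505185 -0.41718304  0.01908551]
[[[0.021, -0.043, -0.0], [0.0, -0.1, 0.0], 1], [[0.021, -0.043, -0.001], [0.0, 0.0, 0.0], 1], [[0.021, -0.043, -0.001], [0.0, 0.0, 0.0], 1], [[0.021, -0.043, -0.0], [0.0, 0.0, 0.0], 1], [[0.02, -0.043, -0.001], [0.0, 0.0, 0.0], 1], [[0.021, -0.043, -0.0], [0.0, 0.0, 0.0], 1], [[0.02, -0.044, -0.001], [0.0, 0.0, 0.0], 1], [[0.006, -0.012, 0.0], [0.0, 0.0, 0.0], 1]]
end [639.   52.2 185.3]
```

View pics/w7.png

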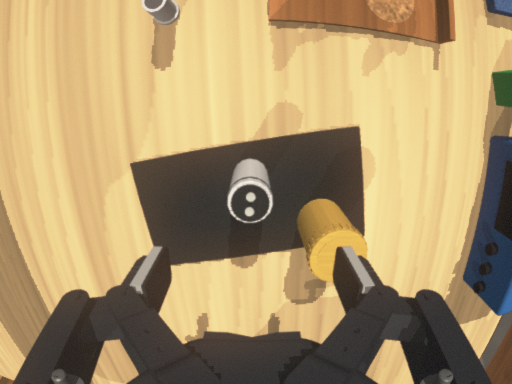

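Emit:
{"api": "play_rows", "payload": {
  "plan": [
    [[0.021, -0.043, 0], [0, 0, 0], 1],
    [[0.021, -0.043, 0], [0, 0, 0], 1],
    [[0.021, -0.043, 0], [0, 0, 0], 1],
    [[0.021, -0.043, 0], [0, 0, 0], 1],
    [[0.02, -0.043, 0], [0, 0, 0], 1],
    [[0.021, -0.043, 0], [0, 0, 0], 1],
    [[0.02, -0.044, 0], [0, 0, 0], 1],
    [[0.006, -0.012, 0], [0, 0, 0], 1],
    [[0, 0, 0], [0, 0, 0], 1],
    [[0, 0, 0], [0, 0, 0], 1]
  ]
}}

```text
clock: 14.9
position: [637.6, 51.5, 179.5]
orientation: [0.0, 1.0, -0.025, -0.002]
wrist_force: [0.1, -0.2, -0.6]
finger_gap: 0.999
```

Run:
```python
from h import *
s=robot.get_state();print(s['position'],s['finger_gap']*85,s['wrist_force'])
p=robot.camera_params('wrist')
im=robot.snapshot('wrist')[:,:,::-1]
cv2.imwrite('pics/w8.png',im)
cv2.imwrite('pics/w8b.png',cv2.resize(im[150:280,180:330],None,fx=4,fy=4))
print(proj(p,(639,52,90),True))
```

```text
[637.6095937   51.49539267 179.54655818] 84.92206155075604 [ 0.14478627 -0.21708606 -0.61919897]
[252.72919088 205.42061377]
```

View pics/w8.png

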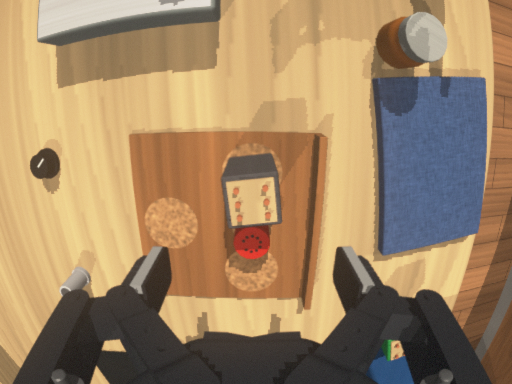

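View pics/w8b.png

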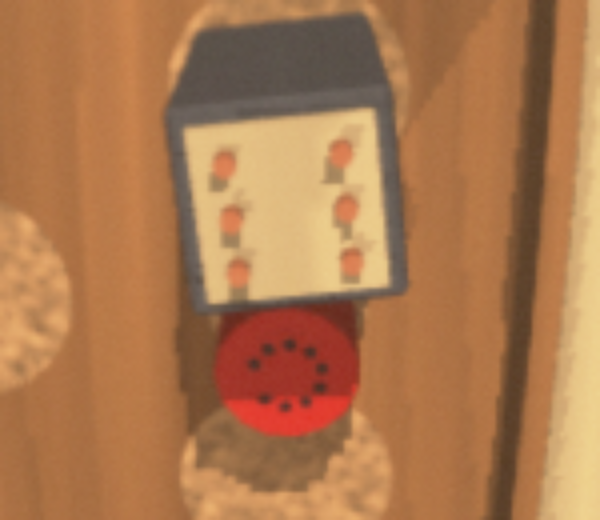

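Run:
```python
from h import *
p=robot.camera_params('wrist')
q=[onz(p,(180+x/4,150+y/4),84,True) for x,y in [(170,112),(388,95),(405,290),(200,310)]]
q=np.array(q)[:,:2];print(q.round(1),q.mean(0))
for i in range(4):
    d=q[(i+1)%4]-q[i];print(np.linalg.norm(d),np.degrees(np.arctan2(d[1],d[0])))
```

```text
[[617.2  72.3]
 [658.5  73.6]
 [661.1  33.3]
 [619.8  30.9]] [639.14061531  52.53640673]
41.375850439218645 1.8300449292829644
40.37019817813645 -86.3790132197147
41.294069531774255 -176.67166051857606
41.45243838698866 93.70683283988852
```

Emit:
{"api": "play_rows", "payload": {
  "plan": [
    [[0.002, -0.001, 0.02], [0, 0, -6], 1],
    [[0, 0, 0.03], [0, 0, 0], 1],
    [[0, 0, 0.03], [0, 0, 0], 1],
    [[0, 0, 0.025], [0, 0, 0], 1],
    [[0, 0, 0.008], [0, 0, 0], 1],
    [[0, 0, 0], [0, 0, 0], 1]
  ]
}}

```text
clock: 15.55
position: [639.7, 51.8, 67.3]
orientation: [0.0, 1.0, 0.027, -0.001]
wrist_force: [0.5, -0.2, 0.1]
finger_gap: 0.996
```

Emit:
{"api": "play_rows", "payload": {
  "plan": [
    [[0, 0, 0], [0, 0, 0], -1],
    [[0, 0, 0], [0, 0, 0], -1],
    [[0, 0, 0], [0, 0, 0], -1],
    [[0, 0, 0], [0, 0, 0], -1],
    [[0, 0, 0], [0, 0, 0], -1],
    [[0, 0, 0], [0, 0, 0], -1],
    [[0, 0, 0], [0, 0, 0], -1],
    [[0, 0, 0], [0, 0, 0], -1]
  ],
  "squeeze": 80
}}

```text
clock: 16.35
position: [641.6, 53.2, 69.8]
orientation: [0.0, 1.0, 0.028, 0.001]
wrist_force: [-1.5, -0.5, 7.6]
finger_gap: 0.504
```

Emit:
{"api": "play_rows", "payload": {
  "plan": [
    [[0, 0, -0.01], [0, 0, 0], -1],
    [[0, 0, -0.03], [0, 0, 0], -1],
    [[0, 0, -0.04], [0, 0, 0], -1],
    [[0, 0, -0.03], [0, 0, 0], -1],
    [[0, 0, 0], [0, 0, 0], -1],
    [[0, 0, 0], [0, 0, 0], -1]
  ]
}}

```text
clock: 16.95
position: [640.9, 53.2, 178.7]
orientation: [-0.0, 1.0, 0.028, 0.0]
wrist_force: [-0.2, 0.2, -4.3]
finger_gap: 0.507
```

Run:
```python
from h import *
s=robot.get_state();print(s['position'],s['finger_gap']*85,s['wrist_force'])
cv2.imwrite('pics/w9.png',robot.snapshot('wrist')[:,:,::-1])
plan([404,-322,175],yaw=0.055,grip=-1,maxs=35)
```

```text
[640.88272594  53.22495479 178.67706278] 43.13199806861016 [-0.24485303  0.19796748 -4.33128942]
[[[-0.02, 0.029, 0.0], [0.0, 0.1, 0.0], -1], [[-0.02, 0.029, 0.0], [0.0, -0.0, 0.0], -1], [[-0.02, 0.028, 0.0], [0.0, -0.0, 0.0], -1], [[-0.02, 0.028, 0.0], [0.0, -0.0, 0.0], -1], [[-0.02, 0.028, 0.0], [0.0, -0.0, 0.0], -1], [[-0.02, 0.029, 0.0], [0.0, -0.0, 0.0], -1], [[-0.02, 0.028, 0.0], [0.0, -0.0, 0.0], -1], [[-0.02, 0.028, 0.0], [0.0, -0.0, 0.0], -1], [[-0.02, 0.028, 0.0], [0.0, -0.0, 0.0], -1], [[-0.02, 0.028, 0.001], [0.0, -0.0, 0.0], -1]]
[[[-0.02, 0.028, 0.0], [0.0, -0.0, 0.0], -1], [[-0.02, 0.028, 0.001], [0.0, -0.0, 0.0], -1], [[-0.016, 0.023, 0.0], [0.0, -0.0, 0.0], -1]]
end [ 404.5 -322.5  175.3]
```

View pics/w9.png

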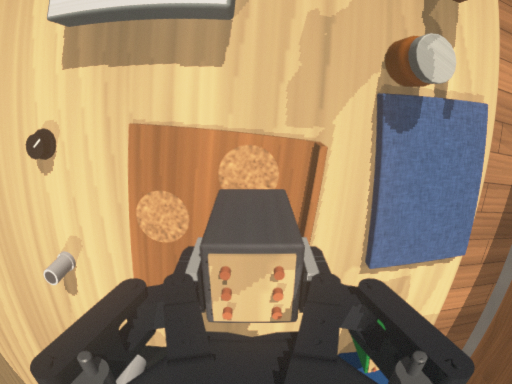

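Emit:
{"api": "play_rows", "payload": {
  "plan": [
    [[-0.02, 0.029, -0.01], [0, 0, 0], -1],
    [[-0.02, 0.029, -0.01], [0, 0, 0], -1],
    [[-0.02, 0.028, 0], [0, 0, 0], -1],
    [[-0.02, 0.028, 0], [0, 0, 0], -1],
    [[-0.02, 0.028, 0], [0, 0, 0], -1],
    [[-0.02, 0.029, 0], [0, 0, 0], -1],
    [[-0.02, 0.028, 0], [0, 0, 0], -1],
    [[-0.02, 0.028, 0], [0, 0, 0], -1],
    [[-0.02, 0.028, 0], [0, 0, 0], -1],
    [[-0.02, 0.028, 0], [0, 0, 0], -1]
  ]
}}

```text
clock: 18.0
position: [454.9, -240.9, 196.4]
orientation: [-0.001, 1.0, 0.028, -0.002]
wrist_force: [0.9, -0.7, -2.2]
finger_gap: 0.505
```

Emit:
{"api": "play_rows", "payload": {
  "plan": [
    [[-0.02, 0.028, 0], [0, 0, 0], -1],
    [[-0.02, 0.028, 0], [0, 0, 0], -1],
    [[-0.016, 0.023, 0], [0, 0, 0], -1],
    [[0, 0, 0], [0, 0, 0], -1],
    [[0, 0, 0], [0, 0, 0], -1]
  ]
}}

```text
clock: 18.5
position: [404.3, -322.0, 196.7]
orientation: [-0.001, 1.0, 0.027, -0.001]
wrist_force: [0.1, 0.4, -3.9]
finger_gap: 0.504
```

Run:
```python
from h import *
s=robot.get_state();print(s['position'],s['finger_gap']*85,s['wrist_force'])
cv2.imwrite('pics/w10.png',robot.snapshot('wrist')[:,:,::-1])
```

```text
[ 404.26026407 -322.04236537  196.72243522] 42.85981334866159 [ 0.13668727  0.37150515 -3.87376542]
```

View pics/w10.png

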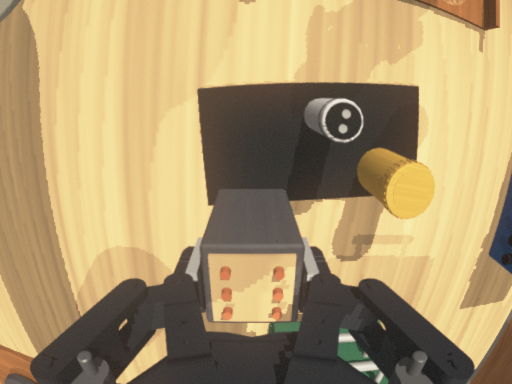

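Emit:
{"api": "play_rows", "payload": {
  "plan": [
    [[0, 0, 0.02], [0, 0, 0], -1],
    [[0, 0, 0.03], [0, 0, 0], -1],
    [[0, 0, 0.035], [0, 0, 0], -1],
    [[0, 0, 0.02], [0, 0, 0], -1],
    [[0, 0, 0.012], [0, 0, 0], -1],
    [[0, 0, 0.005], [0, 0, 0], -1],
    [[0, 0, 0], [0, 0, 0], -1],
    [[0, 0, 0], [0, 0, 0], -1]
  ]
}}

```text
clock: 19.35
position: [406.0, -322.7, 77.1]
orientation: [0.0, 1.0, 0.028, 0.001]
wrist_force: [0.5, -0.1, -3.5]
finger_gap: 0.508
```

Emit:
{"api": "play_rows", "payload": {
  "plan": [
    [[0, 0, 0.005], [0, 0, 0], -1],
    [[0, 0, 0.002], [0, 0, 0], -1],
    [[0, 0, 0.002], [0, 0, 0], -1],
    [[0, 0, 0], [0, 0, 0], -1],
    [[0, 0, 0], [0, 0, 0], -1]
  ]
}}

```text
clock: 19.85
position: [405.5, -322.7, 67.8]
orientation: [0.0, 1.0, 0.028, 0.0]
wrist_force: [-1.6, 0.2, 4.6]
finger_gap: 0.5
```

Emit:
{"api": "play_rows", "payload": {
  "plan": [
    [[0, 0, 0], [0, 0, 0], 1],
    [[0, 0, 0], [0, 0, 0], 1],
    [[0, 0, 0], [0, 0, 0], 1],
    [[0, 0, 0], [0, 0, 0], 1],
    [[0, 0, 0], [0, 0, 0], 1]
  ]
}}

```text
clock: 20.35
position: [405.4, -322.4, 67.2]
orientation: [0.0, 1.0, 0.028, -0.0]
wrist_force: [0.5, -0.1, 0.1]
finger_gap: 1.0
```

Emit:
{"api": "play_rows", "payload": {
  "plan": [
    [[0, 0, -0.02], [0, 0, 0], 1],
    [[0, 0, -0.04], [0, 0, 0], 1],
    [[0, 0, -0.045], [0, 0, 0], 1],
    [[0, 0, -0.01], [0, 0, 0], 1],
    [[0, 0, 0], [0, 0, 0], 1],
    [[0, 0, 0], [0, 0, 0], 1]
  ]
}}

```text
clock: 20.95
position: [404.9, -322.0, 181.4]
orientation: [-0.0, 1.0, 0.028, -0.0]
wrist_force: [-0.8, 0.3, -0.2]
finger_gap: 1.001
```

Run:
```python
from h import *
s=robot.get_state();print(s['position'],s['finger_gap']*85,s['wrist_force'])
im=robot.snapshot('top')[:,:,::-1]
cv2.imwrite('pics/t11.png',im)
plan([633.5,-3,185])
```

```text
[ 404.86848828 -322.01464335  181.4072884 ] 85.07678527245145 [-0.77681612  0.34293682 -0.2193632 ]
[[[0.03, -0.037, -0.001], [-0.1, 0.1, 6.0], 1], [[0.026, -0.04, -0.0], [0.0, -0.0, 0.0], 1], [[0.026, -0.04, -0.001], [0.0, -0.0, 0.0], 1], [[0.026, -0.04, -0.0], [0.0, -0.0, 0.0], 1], [[0.026, -0.04, -0.001], [0.0, -0.0, 0.0], 1], [[0.026, -0.04, -0.0], [0.0, -0.0, 0.0], 1], [[0.026, -0.041, -0.001], [0.0, -0.0, 0.0], 1], [[0.026, -0.041, -0.0], [0.0, -0.0, 0.0], 1], [[0.005, -0.008, -0.0], [0.0, -0.0, 0.0], 1]]
end [633.6  -2.8 184.8]
```

View pics/t11.png

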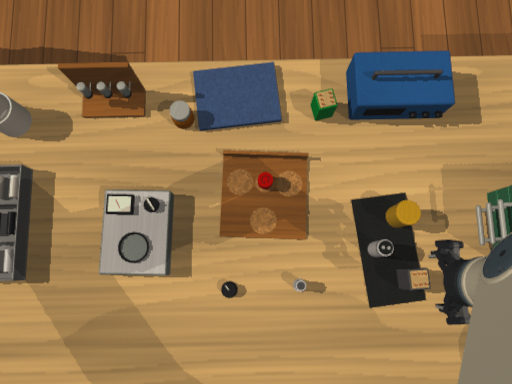

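Emit:
{"api": "play_rows", "payload": {
  "plan": [
    [[0.03, -0.037, 0], [0, 0, 6], 1],
    [[0.026, -0.04, 0], [0, 0, 0], 1],
    [[0.026, -0.04, 0], [0, 0, 0], 1],
    [[0.026, -0.04, 0], [0, 0, 0], 1],
    [[0.026, -0.04, 0], [0, 0, 0], 1],
    [[0.026, -0.04, 0], [0, 0, 0], 1],
    [[0.026, -0.041, 0], [0, 0, 0], 1],
    [[0.026, -0.041, 0], [0, 0, 0], 1],
    [[0.005, -0.008, 0], [0, 0, 0], 1],
    [[0, 0, 0], [0, 0, 0], 1]
  ]
}}

```text
clock: 22.0
position: [634.0, -2.0, 180.0]
orientation: [0.0, 1.0, -0.023, -0.002]
wrist_force: [-0.5, 0.4, 0.5]
finger_gap: 1.0
```

Emit:
{"api": "play_rows", "payload": {
  "plan": [
    [[0, 0, 0.02], [0, 0, 0], 0.8],
    [[0, 0, 0.03], [0, 0, 0], 0.6],
    [[0, 0, 0.01], [0, 0, 0], 0.5],
    [[0, 0, 0], [0, 0, 0], 0.5],
    [[0, 0, 0], [0, 0, 0], 0.5]
  ]
}}

```text
clock: 22.5
position: [634.3, -4.2, 122.7]
orientation: [0.0, 1.0, -0.025, -0.0]
wrist_force: [0.3, 0.3, -0.1]
finger_gap: 0.751
```

Run:
```python
from h import *
s=robot.get_state();print(s['position'],s['finger_gap']*85,s['wrist_force'],s['clock'])
p=robot.camera_params('wrist')
im=robot.snapshot('wrist')[:,:,::-1]
cv2.imwrite('pics/w12.png',im); H,S,V=cv2.split(cv2.cvtColor(np.ascontiguousarray(im),cv2.COLOR_BGR2HSV))
m=(((H<8)|(H>172))&(S>170)).astype('uint8')*255
k=max(cv2.findContours(m,0,1)[0],key=cv2.contourArea);c,r=cv2.minEnclosingCircle(k)
print(c,r,proj(p,(633.5,-3,46),True),onz(p,c,46,True))
```

```text
[634.25529548  -4.22506284 122.6655927 ] 63.83539989554958 [ 0.29901165  0.33199137 -0.13188797] 22.5
(251.5, 205.0) 28.535165786743164 [249.31308369 210.99867087] [635.28840517   1.49871695  46.        ]
```

View pics/w12.png

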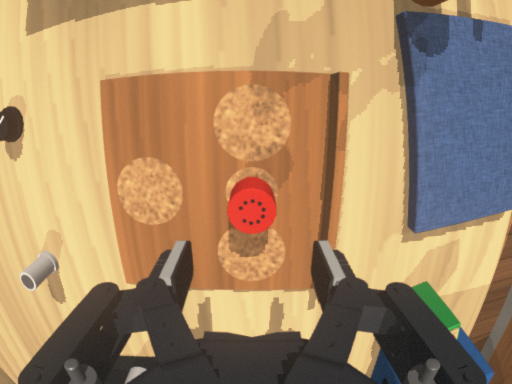

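Emit:
{"api": "play_rows", "payload": {
  "plan": [
    [[0.001, -0.002, 0.02], [0, 0, 0], 0.5],
    [[0, 0, 0.03], [0, 0, 0], 0.5],
    [[0, 0, 0.025], [0, 0, 0], 0.5],
    [[0, 0, 0.008], [0, 0, 0], 0.5],
    [[0, 0, 0], [0, 0, 0], 0.5],
    [[0, 0, 0], [0, 0, 0], 0.5]
  ]
}}

```text
clock: 23.15
position: [636.5, -1.6, 40.8]
orientation: [-0.0, 1.0, -0.025, 0.001]
wrist_force: [0.6, -0.1, -0.5]
finger_gap: 0.753
```

Emit:
{"api": "play_rows", "payload": {
  "plan": [
    [[0, 0, 0], [0, 0, 0], -1],
    [[0, 0, 0], [0, 0, 0], -1],
    [[0, 0, 0], [0, 0, 0], -1],
    [[0, 0, 0], [0, 0, 0], -1],
    [[0, 0, 0], [0, 0, 0], -1],
    [[0, 0, 0], [0, 0, 0], -1]
  ],
  "squeeze": 40
}}

```text
clock: 23.75
position: [636.3, -1.5, 40.8]
orientation: [-0.0, 1.0, -0.025, 0.001]
wrist_force: [-1.1, 0.1, 7.3]
finger_gap: 0.409
```

Emit:
{"api": "play_rows", "payload": {
  "plan": [
    [[0, 0, -0.01], [0, 0, 0], -1],
    [[0, 0, -0.03], [0, 0, 0], -1],
    [[0, 0, -0.04], [0, 0, 0], -1],
    [[0, 0, -0.04], [0, 0, 0], -1],
    [[0, 0, -0.01], [0, 0, 0], -1],
    [[0, 0, 0], [0, 0, 0], -1]
  ]
}}

```text
clock: 24.35
position: [636.8, -1.5, 172.1]
orientation: [-0.0, 1.0, -0.025, 0.002]
wrist_force: [-1.0, 0.0, -1.6]
finger_gap: 0.409
```

Run:
```python
from h import *
s=robot.get_state();print(s['position'],s['finger_gap']*85,s['wrist_force'],s['clock'])
im=robot.snapshot('wrist')[:,:,::-1]
cv2.imwrite('pics/w13.png',im)
plan([488,290,170],grip=-1,maxs=38)
```

```text
[636.75301081  -1.5127735  172.10911476] 34.74573217847654 [-0.99917754  0.02774613 -1.61999046] 24.35
[[[-0.019, -0.033, -0.0], [-0.0, -0.1, 0.0], -1], [[-0.019, -0.033, 0.0], [-0.0, 0.0, 0.0], -1], [[-0.019, -0.033, 0.0], [-0.0, 0.0, 0.0], -1], [[-0.019, -0.033, 0.0], [-0.0, 0.0, 0.0], -1], [[-0.019, -0.033, 0.0], [-0.0, 0.0, 0.0], -1], [[-0.019, -0.033, 0.0], [-0.0, 0.0, 0.0], -1], [[-0.019, -0.033, 0.0], [-0.0, 0.0, 0.0], -1], [[-0.018, -0.033, 0.0], [-0.0, 0.0, 0.0], -1], [[-0.011, -0.02, 0.0], [-0.0, 0.0, 0.0], -1]]
end [487.8 290.2 170.1]
```

View pics/w13.png

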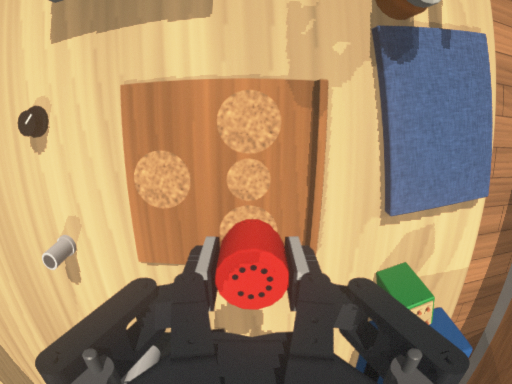

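Emit:
{"api": "play_rows", "payload": {
  "plan": [
    [[-0.019, -0.033, 0], [0, 0, 0], -1],
    [[-0.019, -0.033, 0], [0, 0, 0], -1],
    [[-0.019, -0.033, 0], [0, 0, 0], -1],
    [[-0.019, -0.033, 0], [0, 0, 0], -1],
    [[-0.019, -0.033, 0], [0, 0, 0], -1],
    [[-0.019, -0.033, 0], [0, 0, 0], -1],
    [[-0.019, -0.033, 0], [0, 0, 0], -1],
    [[0, 0, 0], [0, 0, 0], -1],
    [[0, 0, 0], [0, 0, 0], -1]
  ]
}}

```text
clock: 25.3
position: [512.8, 236.0, 167.7]
orientation: [0.001, 1.0, -0.024, -0.001]
wrist_force: [-1.0, 0.6, -0.4]
finger_gap: 0.406
```

Run:
```python
from h import *
s=robot.get_state();print(s['position'],s['finger_gap']*85,s['wrist_force'],s['clock'])
print(robot.camera_params('wrist'))
im=robot.snapshot('wrist')[:,:,::-1]
cv2.imwrite('pics/w14.png',im)
```

```text
[512.78130803 235.96148568 167.65743815] 34.53343429444544 [-0.99081032  0.57916321 -0.44125781] 25.3
{'fx': 297.3186396354542, 'fy': 297.3186396354542, 'cx': 251.75471647836824, 'cy': 192.60906935677602, 'origin': array([517.73033243, 315.81025171, 288.45266737]), 'rotation': array([ 0.15839553,  0.98710307, -0.02268875, -0.00485787])}
```

View pics/w14.png

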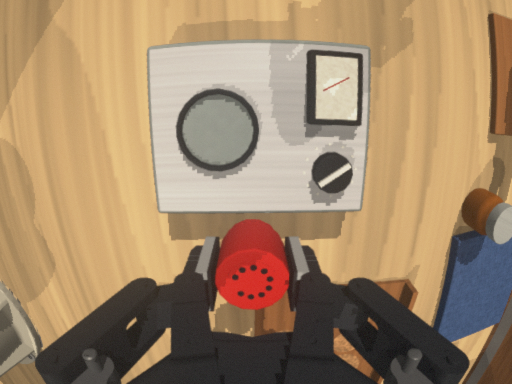

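Run:
```python
from h import *
p=robot.camera_params('wrist')
im=cv2.imread('pics/w14.png'); V=cv2.cvtColor(im,cv2.COLOR_BGR2HSV)[:,:,2]
mm=np.zeros_like(V); mm[80:180,165:272]=(V[80:180,165:272]<70)*255
cs=cv2.findContours(mm,cv2.RETR_CCOMP,cv2.CHAIN_APPROX_NONE)[0]
for k in sorted(cs,key=cv2.contourArea)[-2:]:
    P=np.array([onz(p,q[0],52,True)[:2] for q in k],np.float32)
    e=cv2.fitEllipse(P); print(cv2.contourArea(k),e)
    print(cv2.fitEllipse(k))
```

```text
4190.0 ((488.8705749511719, 291.1669921875), (59.188114166259766, 59.39775848388672), 168.5795135498047)
((217.37435913085938, 129.55531311035156), (72.94220733642578, 73.19300079345703), 128.00753784179688)
4845.5 ((488.922607421875, 290.7972106933594), (63.55385208129883, 64.07459259033203), 69.3988037109375)
((217.55001831054688, 129.9342041015625), (78.00550842285156, 79.11857604980469), 108.86422729492188)
```

```bash
python3 -c "
from h import *
plan([489,291.5,168],grip=-1,maxs=35)"
```

```text
[[[-0.015, -0.031, -0.0], [0.1, 0.1, 0.1], -1], [[-0.012, -0.024, -0.0], [-0.0, 0.0, -0.0], -1]]
end [489.1 291.6 168. ]
```

Emit:
{"api": "play_rows", "payload": {
  "plan": [
    [[-0.015, -0.031, 0], [0, 0, 0], -1],
    [[-0.012, -0.024, 0], [0, 0, 0], -1],
    [[0, 0, 0.02], [0, 0, 0], -1],
    [[0, 0, 0.03], [0, 0, 0], -1],
    [[0, 0, 0.015], [0, 0, 0], -1],
    [[0, 0, 0], [0, 0, 0], -1],
    [[0, 0, 0], [0, 0, 0], -1]
  ]
}}

```text
clock: 26.05
position: [490.3, 291.5, 104.3]
orientation: [0.0, 1.0, -0.025, -0.0]
wrist_force: [-0.0, 0.9, 0.2]
finger_gap: 0.409
```

Emit:
{"api": "play_rows", "payload": {
  "plan": [
    [[-0.001, 0, 0.01], [0, 0, 0], -1],
    [[0, 0, 0.006], [0, 0, 0], -1],
    [[0, 0, 0.003], [0, 0, 0], -1],
    [[0, 0, 0], [0, 0, 0], -1],
    [[0, 0, 0], [0, 0, 0], -1]
  ]
}}

```text
clock: 26.55
position: [488.9, 292.2, 85.4]
orientation: [-0.0, 1.0, -0.025, 0.0]
wrist_force: [-0.1, -0.1, -0.9]
finger_gap: 0.404
```

Emit:
{"api": "play_rows", "payload": {
  "plan": [
    [[0, 0, 0.002], [0, 0, 0], -1],
    [[0, 0, 0.001], [0, 0, 0], -1],
    [[0, 0, 0], [0, 0, 0], -1],
    [[0, 0, 0], [0, 0, 0], -1]
  ]
}}

```text
clock: 26.95
position: [488.8, 292.1, 82.3]
orientation: [0.0, 1.0, -0.025, 0.0]
wrist_force: [0.2, 0.7, -1.4]
finger_gap: 0.405
```

Just about on the floor; 0.5 mm more, then release (half open, to stay clear of the knob).

Emit:
{"api": "play_rows", "payload": {
  "plan": [
    [[0, 0, 0.001], [0, 0, 0], -1],
    [[0, 0, 0], [0, 0, 0], -1],
    [[0, 0, 0], [0, 0, 0], 0.3],
    [[0, 0, 0], [0, 0, 0], 0.3],
    [[0, 0, 0], [0, 0, 0], 0.3],
    [[0, 0, 0], [0, 0, 0], 0.3],
    [[0, 0, 0], [0, 0, 0], 0.3]
  ]
}}

```text
clock: 27.65
position: [488.8, 292.1, 81.2]
orientation: [0.0, 1.0, -0.025, -0.0]
wrist_force: [-0.5, 0.0, 0.6]
finger_gap: 0.648
```

Emit:
{"api": "play_rows", "payload": {
  "plan": [
    [[0, 0, -0.02], [0, 0, 0], 0.3],
    [[0, 0, -0.03], [0, 0, 0], 0.3],
    [[0, 0, -0.04], [0, 0, 0], 0.6],
    [[0, 0, 0], [0, 0, 0], 1],
    [[0, 0, 0], [0, 0, 0], 1]
  ]
}}

```text
clock: 28.15
position: [489.3, 292.5, 172.2]
orientation: [-0.001, 1.0, -0.025, 0.001]
wrist_force: [-0.1, 0.1, -0.5]
finger_gap: 1.004
```

Run:
```python
from h import *
s=robot.get_state();print(s['position'],s['finger_gap']*85,s['wrist_force'],s['clock'])
p=robot.camera_params('wrist')
im=robot.snapshot('wrist')[:,:,::-1]
cv2.imwrite('pics/w15.png',im)
print(proj(p,(489,291,87),True))
plan([405,-322.3,185],yaw=.055,maxs=45)
```

```text
[489.32052503 292.45413741 172.21770933] 85.32440645118486 [-0.07584929  0.14761354 -0.50147731] 28.15
[249.9375286  210.19330293]
[[[-0.004, 0.045, -0.001], [-0.0, 0.0, -6.0], 1], [[-0.009, 0.044, -0.001], [-0.0, 0.0, 0.0], 1], [[-0.008, 0.044, -0.001], [-0.0, 0.0, 0.0], 1], [[-0.009, 0.044, -0.001], [-0.0, 0.0, 0.0], 1], [[-0.008, 0.044, -0.001], [-0.0, 0.0, 0.0], 1], [[-0.008, 0.044, -0.001], [-0.0, 0.0, 0.0], 1], [[-0.009, 0.044, -0.001], [-0.0, 0.0, 0.0], 1], [[-0.008, 0.044, -0.001], [-0.0, 0.0, 0.0], 1], [[-0.009, 0.044, -0.001], [-0.0, 0.0, 0.0], 1], [[-0.008, 0.044, -0.001], [-0.0, 0.0, 0.0], 1]]
[[[-0.009, 0.044, -0.001], [-0.0, 0.0, 0.0], 1], [[-0.008, 0.044, -0.001], [-0.0, 0.0, 0.0], 1], [[-0.009, 0.044, -0.001], [-0.0, 0.0, 0.0], 1], [[-0.007, 0.036, -0.001], [-0.0, 0.0, 0.0], 1]]
end [ 404.7 -321.9  185.1]
```

View pics/w15.png

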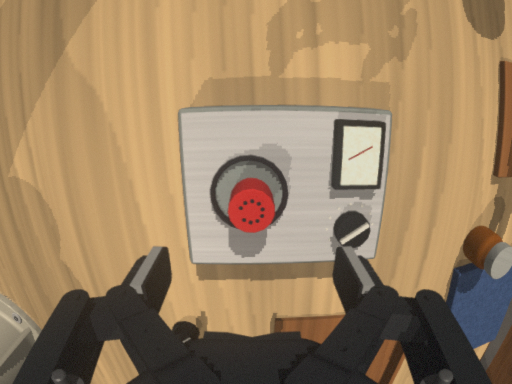

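Emit:
{"api": "play_rows", "payload": {
  "plan": [
    [[-0.004, 0.045, -0.001], [0, 0, -6], 1],
    [[-0.009, 0.044, -0.001], [0, 0, 0], 1],
    [[-0.008, 0.044, -0.001], [0, 0, 0], 1],
    [[-0.009, 0.044, -0.001], [0, 0, 0], 1],
    [[-0.008, 0.044, -0.001], [0, 0, 0], 1],
    [[-0.008, 0.044, -0.001], [0, 0, 0], 1],
    [[-0.009, 0.044, -0.001], [0, 0, 0], 1],
    [[-0.008, 0.044, -0.001], [0, 0, 0], 1],
    [[-0.009, 0.044, -0.001], [0, 0, 0], 1],
    [[-0.008, 0.044, -0.001], [0, 0, 0], 1]
  ],
  "squeeze": 80
}}

```text
clock: 29.2
position: [427.1, -153.6, 180.1]
orientation: [-0.0, 1.0, 0.028, -0.001]
wrist_force: [1.0, -0.1, 0.2]
finger_gap: 0.998
```

Emit:
{"api": "play_rows", "payload": {
  "plan": [
    [[-0.009, 0.044, -0.001], [0, 0, 0], 1],
    [[-0.008, 0.044, -0.001], [0, 0, 0], 1],
    [[-0.009, 0.044, -0.001], [0, 0, 0], 1],
    [[-0.007, 0.036, -0.001], [0, 0, 0], 1],
    [[0, 0, 0], [0, 0, 0], 1],
    [[0, 0, 0], [0, 0, 0], 1]
  ]
}}

```text
clock: 29.8
position: [403.8, -321.7, 183.8]
orientation: [-0.001, 1.0, 0.027, -0.001]
wrist_force: [-0.6, 0.3, -0.1]
finger_gap: 1.0
```

Run:
```python
from h import *
s=robot.get_state();print(s['position'],s['finger_gap']*85,s['wrist_force'],s['clock'])
p=robot.camera_params('wrist')
im=robot.snapshot('wrist')[:,:,::-1]
cv2.imwrite('pics/w16.png',im)
plan([405.4,-322.4,67],yaw=.055,maxs=30)
```

```text
[ 403.84195029 -321.68511215  183.79352125] 85.00329641266165 [-0.63308142  0.26538252 -0.06642085] 29.8
[[[0.0, 0.0, 0.03], [-0.1, 0.1, -0.0], 1], [[0.0, 0.001, 0.03], [-0.0, 0.0, -0.0], 1], [[0.001, 0.0, 0.03], [-0.0, 0.0, -0.0], 1], [[0.0, 0.001, 0.027], [-0.0, 0.0, -0.0], 1]]
end [ 405.1 -322.8   67. ]
```

View pics/w16.png

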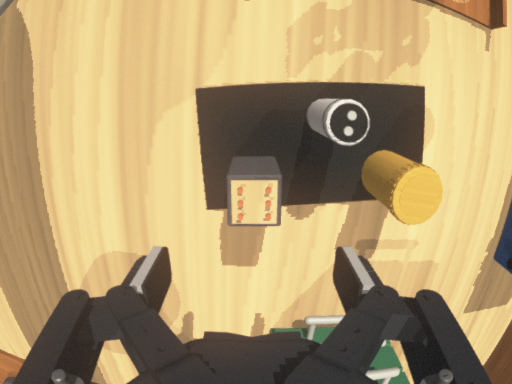

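Emit:
{"api": "play_rows", "payload": {
  "plan": [
    [[0, 0, 0.02], [0, 0, 0], 1],
    [[0, 0.001, 0.03], [0, 0, 0], 1],
    [[0.001, 0, 0.03], [0, 0, 0], 1],
    [[0, 0, 0.025], [0, 0, 0], 1],
    [[0, 0, 0.01], [0, 0, 0], 1],
    [[0, 0, 0], [0, 0, 0], 1],
    [[0, 0, 0], [0, 0, 0], 1]
  ]
}}

```text
clock: 30.55
position: [406.4, -322.4, 70.9]
orientation: [0.0, 1.0, 0.028, 0.0]
wrist_force: [0.4, -0.2, -0.5]
finger_gap: 1.003
```

Emit:
{"api": "play_rows", "payload": {
  "plan": [
    [[0, 0, 0], [0, 0, 0], -1],
    [[0, 0, 0], [0, 0, 0], -1],
    [[0, 0, 0], [0, 0, 0], -1],
    [[0, 0, 0], [0, 0, 0], -1],
    [[0, 0, 0], [0, 0, 0], -1],
    [[0, 0, 0], [0, 0, 0], -1],
    [[0, 0, 0], [0, 0, 0], -1]
  ],
  "squeeze": 80
}}

```text
clock: 31.25
position: [406.3, -323.1, 71.3]
orientation: [0.0, 1.0, 0.027, 0.001]
wrist_force: [-1.3, 1.9, 8.1]
finger_gap: 0.51
```

Emit:
{"api": "play_rows", "payload": {
  "plan": [
    [[0, 0, -0.01], [0, 0, 0], -1],
    [[0, 0, -0.03], [0, 0, 0], -1],
    [[0, 0, -0.04], [0, 0, 0], -1],
    [[0, 0, -0.04], [0, 0, 0], -1],
    [[0, 0, -0.01], [0, 0, 0], -1],
    [[0, 0, 0], [0, 0, 0], -1],
    [[0, 0, 0], [0, 0, 0], -1]
  ]
}}

```text
clock: 31.95
position: [405.1, -322.1, 199.1]
orientation: [-0.001, 1.0, 0.028, -0.001]
wrist_force: [-0.4, 0.0, -4.6]
finger_gap: 0.505
```

Run:
```python
from h import *
s=robot.get_state();print(s['position'],s['finger_gap']*85,s['wrist_force'],s['clock'])
plan([640.5,53,195],yaw=.055,grip=-1,maxs=38)
```

```text
[ 405.11511935 -322.0880947   199.06658536] 42.893143159880445 [-0.36555609  0.00981344 -4.63758047] 31.95
[[[0.022, -0.031, 0.0], [-0.1, 0.1, 0.0], -1], [[0.022, -0.031, 0.0], [0.0, -0.0, 0.0], -1], [[0.022, -0.031, 0.0], [0.0, -0.0, 0.0], -1], [[0.022, -0.031, 0.0], [0.0, -0.0, 0.0], -1], [[0.022, -0.031, 0.001], [0.0, -0.0, 0.0], -1], [[0.022, -0.031, 0.0], [0.0, -0.0, 0.0], -1], [[0.022, -0.031, 0.001], [0.0, -0.0, 0.0], -1], [[0.022, -0.031, 0.0], [0.0, -0.0, 0.0], -1], [[0.022, -0.031, 0.001], [0.0, -0.0, 0.0], -1], [[0.022, -0.031, 0.0], [0.0, -0.0, 0.0], -1]]
[[[0.022, -0.031, 0.001], [0.0, -0.0, 0.0], -1], [[0.014, -0.021, -0.0], [0.0, -0.0, 0.0], -1]]
end [640.8  53.5 195. ]
```

Emit:
{"api": "play_rows", "payload": {
  "plan": [
    [[0.022, -0.031, 0], [0, 0, 0], -1],
    [[0.022, -0.031, 0], [0, 0, 0], -1],
    [[0.022, -0.031, 0], [0, 0, 0], -1],
    [[0.022, -0.031, 0], [0, 0, 0], -1],
    [[0.022, -0.031, 0], [0, 0, 0], -1],
    [[0.022, -0.031, 0], [0, 0, 0], -1],
    [[0.022, -0.031, 0], [0, 0, 0], -1],
    [[0.022, -0.031, 0], [0, 0, 0], -1],
    [[0.022, -0.031, 0], [0, 0, 0], -1],
    [[0.022, -0.031, 0], [0, 0, 0], -1]
  ]
}}

```text
clock: 32.95
position: [607.7, 0.4, 197.4]
orientation: [-0.0, 1.0, 0.028, -0.002]
wrist_force: [-0.1, -0.6, -4.2]
finger_gap: 0.502
```

Emit:
{"api": "play_rows", "payload": {
  "plan": [
    [[0.022, -0.031, 0], [0, 0, 0], -1],
    [[0.014, -0.021, 0], [0, 0, 0], -1],
    [[0, 0, 0], [0, 0, 0], -1],
    [[0, 0, 0], [0, 0, 0], -1]
  ]
}}

```text
clock: 33.35
position: [640.2, 53.1, 197.5]
orientation: [0.0, 1.0, 0.028, -0.002]
wrist_force: [-0.4, -1.2, -4.3]
finger_gap: 0.496
```

Emit:
{"api": "play_rows", "payload": {
  "plan": [
    [[0, 0, 0.02], [0, 0, 0], -1],
    [[0, 0, 0.03], [0, 0, 0], -1],
    [[0, 0, 0.03], [0, 0, 0], -1],
    [[0, 0, 0.02], [0, 0, 0], -1],
    [[0, 0, 0.01], [0, 0, 0], -1],
    [[0, 0, 0], [0, 0, 0], -1],
    [[0, 0, 0], [0, 0, 0], -1]
  ]
}}

```text
clock: 34.05
position: [641.7, 52.4, 90.7]
orientation: [0.0, 1.0, 0.027, 0.0]
wrist_force: [0.1, -0.7, -3.7]
finger_gap: 0.505
```

Emit:
{"api": "play_rows", "payload": {
  "plan": [
    [[-0.001, 0, 0.008], [0, 0, 0], -1],
    [[0, 0, 0.005], [0, 0, 0], -1],
    [[0, 0, 0.003], [0, 0, 0], -1],
    [[0, 0, 0], [0, 0, 0], -1],
    [[0, 0, 0], [0, 0, 0], -1]
  ]
}}

```text
clock: 34.55
position: [640.7, 52.9, 74.4]
orientation: [0.0, 1.0, 0.028, 0.0]
wrist_force: [0.4, -0.5, -4.1]
finger_gap: 0.499
```

Emit:
{"api": "play_rows", "payload": {
  "plan": [
    [[0, 0, 0.001], [0, 0, 0], -1],
    [[0, 0, 0], [0, 0, 0], -1],
    [[0, 0, 0], [0, 0, 0], -1]
  ]
}}

```text
clock: 34.85
position: [640.7, 52.8, 73.4]
orientation: [-0.0, 1.0, 0.028, 0.0]
wrist_force: [0.4, 0.2, -2.6]
finger_gap: 0.502
```

Nearly seated (force dropping). A millimetre more, release, lift.

Emit:
{"api": "play_rows", "payload": {
  "plan": [
    [[0, 0, 0.001], [0, 0, 0], -1],
    [[0, 0, 0], [0, 0, 0], -1],
    [[0, 0, 0], [0, 0, 0], 1],
    [[0, 0, 0], [0, 0, 0], 1],
    [[0, 0, 0], [0, 0, 0], 1],
    [[0, 0, 0], [0, 0, 0], 1],
    [[0, 0, 0], [0, 0, 0], 1]
  ]
}}

```text
clock: 35.55
position: [640.6, 52.8, 72.2]
orientation: [-0.0, 1.0, 0.028, -0.0]
wrist_force: [0.2, 0.7, -0.4]
finger_gap: 0.999
```

Emit:
{"api": "play_rows", "payload": {
  "plan": [
    [[0, 0, -0.02], [0, 0, 0], 1],
    [[0, 0, -0.04], [0, 0, 0], 1],
    [[0, 0, -0.045], [0, 0, 0], 1],
    [[0, 0, 0], [0, 0, 0], 1],
    [[0, 0, 0], [0, 0, 0], 1]
  ]
}}

```text
clock: 36.05
position: [641.3, 52.9, 178.6]
orientation: [-0.0, 1.0, 0.028, 0.001]
wrist_force: [-0.2, 0.2, -0.1]
finger_gap: 1.002
```

Run:
```python
from h import *
s=robot.get_state();print(s['position'],s['finger_gap']*85,s['wrist_force'],s['clock'])
p=robot.camera_params('wrist')
im=robot.snapshot('wrist')[:,:,::-1]
cv2.imwrite('pics/w17.png',im)
print(proj(p,(639.1,52.5,90),True))
plan([472.6,-254,180],maxs=45)
```

```text
[641.30082161  52.87913735 178.60662946] 85.14961643157834 [-0.23337211  0.16004509 -0.08427006] 36.05
[247.2524235  206.81854096]
[[[-0.024, 0.038, -0.0], [-0.0, -0.0, 6.0], 1], [[-0.02, 0.041, -0.0], [-0.0, -0.0, 0.0], 1], [[-0.02, 0.041, -0.0], [-0.0, -0.0, 0.0], 1], [[-0.019, 0.041, -0.001], [-0.0, -0.0, 0.0], 1], [[-0.02, 0.04, -0.0], [-0.0, -0.0, 0.0], 1], [[-0.019, 0.041, -0.001], [-0.0, -0.0, 0.0], 1], [[-0.02, 0.04, -0.0], [-0.0, -0.0, 0.0], 1], [[-0.014, 0.03, -0.001], [-0.0, -0.0, 0.0], 1]]
end [ 473.1 -253.6  180.2]
```

View pics/w17.png

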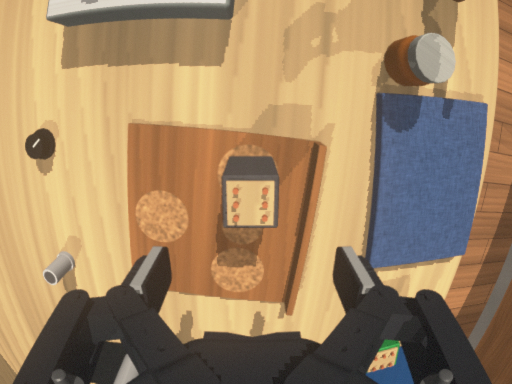

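Emit:
{"api": "play_rows", "payload": {
  "plan": [
    [[-0.024, 0.038, 0], [0, 0, 6], 1],
    [[-0.02, 0.041, 0], [0, 0, 0], 1],
    [[-0.02, 0.041, 0], [0, 0, 0], 1],
    [[-0.019, 0.041, 0], [0, 0, 0], 1],
    [[-0.02, 0.04, 0], [0, 0, 0], 1],
    [[-0.019, 0.041, 0], [0, 0, 0], 1],
    [[-0.02, 0.04, 0], [0, 0, 0], 1],
    [[-0.014, 0.03, 0], [0, 0, 0], 1],
    [[0, 0, 0], [0, 0, 0], 1],
    [[0, 0, 0], [0, 0, 0], 1]
  ],
  "squeeze": 60
}}

```text
clock: 37.1
position: [472.3, -253.7, 176.0]
orientation: [-0.001, 1.0, -0.026, -0.001]
wrist_force: [-0.2, 0.2, -0.5]
finger_gap: 0.997
```

Run:
```python
from h import *
s=robot.get_state();print(s['position'],s['finger_gap']*85,s['wrist_force'],s['clock'])
im=robot.snapshot('wrist')[:,:,::-1]
cv2.imwrite('pics/w18.png',im)
plan([472.6,-254,66.5],maxs=30)
```

```text
[ 472.29420639 -253.72372161  175.98582255] 84.70367881158276 [-0.1962757   0.22659916 -0.52856704] 37.1
[[[0.0, 0.0, 0.03], [-0.1, 0.1, -0.0], 1], [[-0.0, 0.0, 0.03], [0.0, -0.0, -0.0], 1], [[-0.0, 0.001, 0.03], [0.0, -0.0, -0.0], 1], [[-0.0, -0.0, 0.02], [0.0, -0.0, -0.0], 1]]
end [ 472.7 -254.2   66.2]
```

View pics/w18.png

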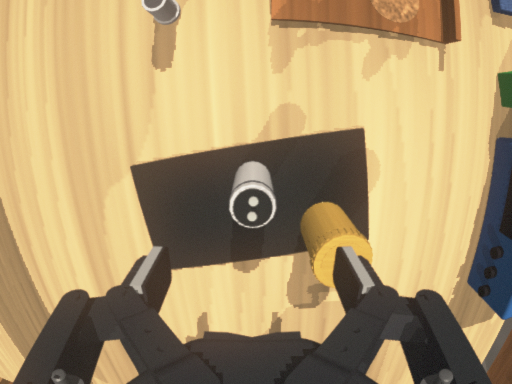

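Emit:
{"api": "play_rows", "payload": {
  "plan": [
    [[0, 0, 0.02], [0, 0, 0], 1],
    [[0, 0, 0.03], [0, 0, 0], 1],
    [[0, 0, 0.03], [0, 0, 0], 1],
    [[0, 0, 0.02], [0, 0, 0], 1],
    [[0, 0, 0.01], [0, 0, 0], 1],
    [[0, 0, 0], [0, 0, 0], 1],
    [[0, 0, 0], [0, 0, 0], 1]
  ]
}}

```text
clock: 37.85
position: [473.9, -253.3, 67.7]
orientation: [0.0, 1.0, -0.024, 0.0]
wrist_force: [0.2, 0.1, -0.3]
finger_gap: 1.002
```

Emit:
{"api": "play_rows", "payload": {
  "plan": [
    [[0, 0, 0], [0, 0, 0], -1],
    [[0, 0, 0], [0, 0, 0], -1],
    [[0, 0, 0], [0, 0, 0], -1],
    [[0, 0, 0], [0, 0, 0], -1],
    [[0, 0, 0], [0, 0, 0], -1],
    [[0, 0, 0], [0, 0, 0], -1],
    [[0, 0, 0], [0, 0, 0], -1]
  ],
  "squeeze": 60
}}

```text
clock: 38.55
position: [473.6, -253.9, 68.0]
orientation: [0.0, 1.0, -0.025, 0.0]
wrist_force: [-1.2, 1.6, 5.2]
finger_gap: 0.41
```

Emit:
{"api": "play_rows", "payload": {
  "plan": [
    [[0, 0, -0.01], [0, 0, 0], -1],
    [[0, 0, -0.03], [0, 0, 0], -1],
    [[0, 0, -0.04], [0, 0, 0], -1],
    [[0, 0, -0.03], [0, 0, 0], -1],
    [[0, 0, 0], [0, 0, 0], -1],
    [[0, 0, 0], [0, 0, 0], -1]
  ]
}}

```text
clock: 39.15
position: [473.4, -253.7, 178.1]
orientation: [0.0, 1.0, -0.025, 0.001]
wrist_force: [0.9, 0.4, -0.8]
finger_gap: 0.408
```

Run:
```python
from h import *
s=robot.get_state();print(s['position'],s['finger_gap']*85,s['wrist_force'],s['clock'])
plan([548.5,4.7,180],grip=-1,maxs=38)
```

```text
[ 473.43265464 -253.72742951  178.103053  ] 34.666051005395026 [ 0.92834423  0.44326535 -0.75772874] 39.15
[[[0.009, -0.037, -0.0], [0.0, -0.1, 0.0], -1], [[0.009, -0.037, -0.0], [0.0, 0.0, 0.0], -1], [[0.009, -0.037, -0.0], [0.0, 0.0, 0.0], -1], [[0.009, -0.037, -0.001], [0.0, 0.0, 0.0], -1], [[0.009, -0.037, -0.0], [0.0, 0.0, 0.0], -1], [[0.008, -0.037, -0.001], [0.0, 0.0, 0.0], -1], [[0.009, -0.037, -0.0], [0.0, 0.0, 0.0], -1], [[0.0, -0.003, -0.0], [0.0, 0.0, 0.0], -1]]
end [548.4   4.9 179.9]
```

Board contact expected at TCP z ≈ 70.

Emit:
{"api": "play_rows", "payload": {
  "plan": [
    [[0.009, -0.037, 0], [0, 0, 0], -1],
    [[0.009, -0.037, 0], [0, 0, 0], -1],
    [[0.009, -0.037, 0], [0, 0, 0], -1],
    [[0.009, -0.037, 0], [0, 0, 0], -1],
    [[0.009, -0.037, 0], [0, 0, 0], -1],
    [[0.008, -0.037, 0], [0, 0, 0], -1],
    [[0.009, -0.037, 0], [0, 0, 0], -1],
    [[0, -0.003, 0], [0, 0, 0], -1],
    [[0, 0, 0], [0, 0, 0], -1],
    [[0, 0, 0], [0, 0, 0], -1]
  ]
}}

```text
clock: 40.15
position: [547.2, 4.3, 176.3]
orientation: [0.0, 1.0, -0.025, -0.001]
wrist_force: [-0.2, -0.4, -0.7]
finger_gap: 0.405
```

Emit:
{"api": "play_rows", "payload": {
  "plan": [
    [[0, 0, 0.02], [0, 0, 0], -1],
    [[0, 0, 0.03], [0, 0, 0], -1],
    [[0, 0, 0.03], [0, 0, 0], -1],
    [[0, 0, 0.015], [0, 0, 0], -1],
    [[0, 0, 0.005], [0, 0, 0], -1],
    [[0, 0, 0], [0, 0, 0], -1],
    [[0, 0, 0], [0, 0, 0], -1]
  ]
}}

```text
clock: 40.85
position: [548.6, 4.4, 78.0]
orientation: [0.0, 1.0, -0.025, 0.0]
wrist_force: [0.5, 0.7, -1.2]
finger_gap: 0.407
```

Emit:
{"api": "play_rows", "payload": {
  "plan": [
    [[0, 0, 0.005], [0, 0, 0], -1],
    [[0, 0, 0.002], [0, 0, 0], -1],
    [[0, 0, 0.001], [0, 0, 0], -1],
    [[0, 0, 0], [0, 0, 0], -1],
    [[0, 0, 0], [0, 0, 0], -1]
  ]
}}

```text
clock: 41.35
position: [548.4, 5.0, 70.0]
orientation: [0.0, 1.0, -0.025, 0.0]
wrist_force: [-2.1, -0.2, 5.5]
finger_gap: 0.409
```

Contact (+5 N). Release, lift, go to the canister.

Emit:
{"api": "play_rows", "payload": {
  "plan": [
    [[0, 0, 0], [0, 0, 0], 1],
    [[0, 0, 0], [0, 0, 0], 1],
    [[0, 0, 0], [0, 0, 0], 1],
    [[0, 0, 0], [0, 0, 0], 1],
    [[0, 0, 0], [0, 0, 0], 1]
  ]
}}

```text
clock: 41.85
position: [548.2, 5.0, 69.2]
orientation: [-0.0, 1.0, -0.025, -0.0]
wrist_force: [-0.2, 0.4, 0.1]
finger_gap: 0.996
```

Emit:
{"api": "play_rows", "payload": {
  "plan": [
    [[0, 0, -0.02], [0, 0, 0], 1],
    [[0, 0, -0.04], [0, 0, 0], 1],
    [[0, 0, -0.045], [0, 0, 0], 1],
    [[0, 0, 0], [0, 0, 0], 1],
    [[0, 0, 0], [0, 0, 0], 1]
  ]
}}

```text
clock: 42.35
position: [548.8, 5.0, 175.3]
orientation: [-0.0, 1.0, -0.025, 0.001]
wrist_force: [-0.5, 0.2, 0.0]
finger_gap: 1.001
```

Run:
```python
from h import *
s=robot.get_state();print(s['position'],s['finger_gap']*85,s['wrist_force'],s['clock'])
p=robot.camera_params('wrist')
im=robot.snapshot('wrist')[:,:,::-1]
cv2.imwrite('pics/w19.png',im)
print(proj(p,(548,4.6,93),True))
plan([548.2,-307.8,175],maxs=45)
```

```text
[548.83098119   5.03273413 175.31673178] 85.08529267300403 [-0.52293989  0.16790987  0.03099965] 42.35
[249.06824469 210.28971846]
[[[0.002, 0.045, -0.0], [-0.0, -0.0, 0.0], 1], [[0.002, 0.045, -0.0], [-0.0, -0.0, 0.0], 1], [[0.002, 0.045, -0.0], [-0.0, -0.0, 0.0], 1], [[0.002, 0.045, -0.0], [-0.0, -0.0, 0.0], 1], [[0.003, 0.045, -0.0], [-0.0, -0.0, 0.0], 1], [[0.002, 0.045, -0.0], [-0.0, -0.0, 0.0], 1], [[0.003, 0.042, -0.001], [-0.0, -0.0, 0.0], 1]]
end [ 548.5 -307.4  175.1]
```

View pics/w19.png

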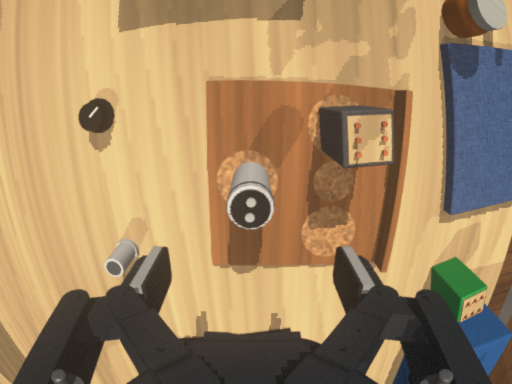

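Capacitor stands on its disc (top at px 250,208, predicted 249,210). Now the canister.

Emit:
{"api": "play_rows", "payload": {
  "plan": [
    [[0.002, 0.045, 0], [0, 0, 0], 1],
    [[0.002, 0.045, 0], [0, 0, 0], 1],
    [[0.002, 0.045, 0], [0, 0, 0], 1],
    [[0.002, 0.045, 0], [0, 0, 0], 1],
    [[0.003, 0.045, 0], [0, 0, 0], 1],
    [[0.002, 0.045, 0], [0, 0, 0], 1],
    [[0.003, 0.042, 0], [0, 0, 0], 1],
    [[0, 0, 0], [0, 0, 0], 1],
    [[0, 0, 0], [0, 0, 0], 1]
  ]
}}

```text
clock: 43.3
position: [547.5, -307.6, 172.2]
orientation: [-0.001, 1.0, -0.026, -0.001]
wrist_force: [-0.8, 0.7, -0.9]
finger_gap: 1.004
```

Run:
```python
from h import *
s=robot.get_state();print(s['position'],s['finger_gap']*85,s['wrist_force'],s['clock'])
im=robot.snapshot('wrist')[:,:,::-1]
cv2.imwrite('pics/w20.png',im)
plan([548.2,-307.8,60],maxs=30)
```

```text
[ 547.53295541 -307.59220295  172.15083596] 85.3172799345515 [-0.7749969   0.68937566 -0.9033227 ] 43.3
[[[0.0, 0.0, 0.03], [-0.1, 0.2, -0.0], 1], [[0.0, 0.0, 0.03], [-0.0, -0.0, -0.0], 1], [[0.0, 0.001, 0.03], [-0.0, -0.0, -0.0], 1], [[0.001, 0.0, 0.022], [-0.0, -0.0, -0.0], 1]]
end [ 548.6 -307.6   60.5]
```

View pics/w20.png

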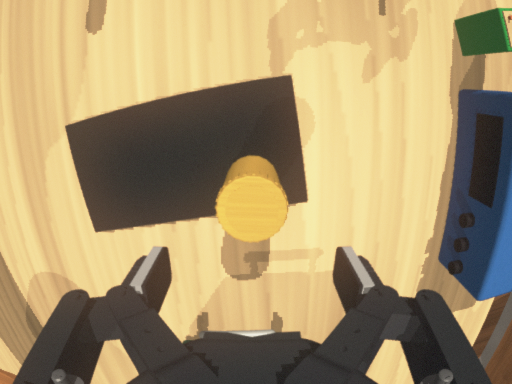

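Emit:
{"api": "play_rows", "payload": {
  "plan": [
    [[0, 0, 0.02], [0, 0, 0], 1],
    [[0, 0, 0.03], [0, 0, 0], 1],
    [[0, 0, 0.03], [0, 0, 0], 1],
    [[0, 0, 0.025], [0, 0, 0], 1],
    [[0, 0, 0.008], [0, 0, 0], 1],
    [[0, 0, 0], [0, 0, 0], 1],
    [[0, 0, 0], [0, 0, 0], 1]
  ]
}}

```text
clock: 44.05
position: [549.4, -307.0, 62.1]
orientation: [0.0, 1.0, -0.024, 0.0]
wrist_force: [-0.3, 1.0, 0.2]
finger_gap: 1.0
```

Emit:
{"api": "play_rows", "payload": {
  "plan": [
    [[0, 0, 0], [0, 0, 0], -1],
    [[0, 0, 0], [0, 0, 0], -1],
    [[0, 0, 0], [0, 0, 0], -1],
    [[0, 0, 0], [0, 0, 0], -1],
    [[0, 0, 0], [0, 0, 0], -1],
    [[0, 0, 0], [0, 0, 0], -1],
    [[0, 0, 0], [0, 0, 0], -1]
  ],
  "squeeze": 60
}}

```text
clock: 44.75
position: [549.1, -307.7, 62.7]
orientation: [0.0, 1.0, -0.025, 0.001]
wrist_force: [-3.5, 1.3, 6.2]
finger_gap: 0.611
```

Emit:
{"api": "play_rows", "payload": {
  "plan": [
    [[0, 0, -0.01], [0, 0, 0], -1],
    [[0, 0, -0.03], [0, 0, 0], -1],
    [[0, 0, -0.04], [0, 0, 0], -1],
    [[0, 0, -0.03], [0, 0, 0], -1],
    [[0, 0, 0], [0, 0, 0], -1],
    [[0, 0, 0], [0, 0, 0], -1]
  ]
}}

```text
clock: 45.35
position: [548.9, -307.5, 172.2]
orientation: [0.0, 1.0, -0.025, 0.001]
wrist_force: [-0.8, 0.1, -3.3]
finger_gap: 0.614
```

Run:
```python
from h import *
s=robot.get_state();print(s['position'],s['finger_gap']*85,s['wrist_force'],s['clock'])
plan([634.8,-56.6,172],grip=-1,maxs=35)
```

```text
[ 548.88084877 -307.54496551  172.23971099] 52.18378687363179 [-0.84655811  0.11849347 -3.25720633] 45.35
[[[0.01, -0.034, 0.0], [0.0, -0.1, 0.0], -1], [[0.01, -0.034, 0.0], [0.0, 0.0, 0.0], -1], [[0.01, -0.034, 0.0], [0.0, 0.0, 0.0], -1], [[0.01, -0.034, 0.0], [0.0, 0.0, 0.0], -1], [[0.009, -0.034, 0.0], [0.0, 0.0, 0.0], -1], [[0.01, -0.034, 0.0], [0.0, 0.0, 0.0], -1], [[0.01, -0.034, 0.0], [0.0, 0.0, 0.0], -1], [[0.004, -0.017, 0.0], [0.0, 0.0, 0.0], -1]]
end [634.4 -56.5 172. ]
```

Board contact expected at TCP z ≈ 64.7.

Emit:
{"api": "play_rows", "payload": {
  "plan": [
    [[0.01, -0.034, 0], [0, 0, 0], -1],
    [[0.01, -0.034, 0], [0, 0, 0], -1],
    [[0.01, -0.034, 0], [0, 0, 0], -1],
    [[0.01, -0.034, 0], [0, 0, 0], -1],
    [[0.009, -0.034, 0], [0, 0, 0], -1],
    [[0.01, -0.034, 0], [0, 0, 0], -1],
    [[0.01, -0.034, 0], [0, 0, 0], -1],
    [[0.004, -0.017, 0], [0, 0, 0], -1],
    [[0, 0, 0], [0, 0, 0], -1],
    [[0, 0, 0], [0, 0, 0], -1]
  ]
}}

```text
clock: 46.35
position: [633.4, -56.6, 170.2]
orientation: [0.0, 1.0, -0.024, -0.001]
wrist_force: [-0.0, -0.2, -2.9]
finger_gap: 0.613
```

Emit:
{"api": "play_rows", "payload": {
  "plan": [
    [[0, 0, 0.02], [0, 0, 0], -1],
    [[0, 0, 0.03], [0, 0, 0], -1],
    [[0, 0, 0.03], [0, 0, 0], -1],
    [[0, 0, 0.015], [0, 0, 0], -1],
    [[0, 0, 0.003], [0, 0, 0], -1],
    [[0, 0, 0], [0, 0, 0], -1],
    [[0, 0, 0], [0, 0, 0], -1]
  ]
}}

```text
clock: 47.05
position: [635.2, -56.7, 74.6]
orientation: [0.0, 1.0, -0.025, 0.001]
wrist_force: [-0.6, -0.5, -0.7]
finger_gap: 0.615
```

Emit:
{"api": "play_rows", "payload": {
  "plan": [
    [[0, 0, 0.006], [0, 0, 0], -1],
    [[0, 0, 0.002], [0, 0, 0], -1],
    [[0, 0, 0.001], [0, 0, 0], -1],
    [[0, 0, 0], [0, 0, 0], -1],
    [[0, 0, 0], [0, 0, 0], -1]
  ]
}}

```text
clock: 47.55
position: [634.4, -56.3, 64.7]
orientation: [0.0, 1.0, -0.025, 0.0]
wrist_force: [-2.6, -0.1, 3.6]
finger_gap: 0.611
```

Emit:
{"api": "play_rows", "payload": {
  "plan": [
    [[0, 0, 0], [0, 0, 0], 1],
    [[0, 0, 0], [0, 0, 0], 1],
    [[0, 0, 0], [0, 0, 0], 1],
    [[0, 0, 0], [0, 0, 0], 1],
    [[0, 0, 0], [0, 0, 0], 1]
  ]
}}

```text
clock: 48.05
position: [634.3, -56.3, 64.2]
orientation: [0.0, 1.0, -0.025, 0.0]
wrist_force: [0.7, 0.6, 0.0]
finger_gap: 1.0
```

Emit:
{"api": "play_rows", "payload": {
  "plan": [
    [[0, 0, -0.02], [0, 0, 0], 1],
    [[0, 0, -0.04], [0, 0, 0], 1],
    [[0, 0, -0.05], [0, 0, 0], 1],
    [[-0.03, 0.04, -0.01], [0, 0, 0], 1],
    [[-0.03, 0.04, -0.01], [0, 0, 0], 1],
    [[-0.03, 0.04, -0.01], [0, 0, 0], 1],
    [[-0.03, 0.04, -0.01], [0, 0, 0], 1],
    [[-0.03, 0.04, -0.01], [0, 0, 0], 1],
    [[0, 0, 0], [0, 0, 0], 1],
    [[0, 0, 0], [0, 0, 0], 1]
  ]
}}

```text
clock: 49.05
position: [477.3, -245.8, 223.8]
orientation: [0.0, 1.0, -0.026, 0.001]
wrist_force: [0.2, 0.8, 0.3]
finger_gap: 1.001
```

Run:
```python
from h import *
s=robot.get_state();print(s['position'],s['finger_gap']*85,s['wrist_force'],s['clock'])
a=robot.snapshot('top')[:,:,::-1];b=robot.snapshot('scene')[:,:,::-1]
cv2.imwrite('pics/t21.png',a);cv2.imwrite('pics/s21.png',b)
f=lambda i,r:cv2.resize(i[r[1]:r[3],r[0]:r[2]],None,fx=4,fy=4)
o=cv2.imread('pics/top0.png')
r=(210,140,310,245)
cv2.imwrite('pics/cmp.png',np.hstack([f(o,r),f(a,r)])[:, :800])
p=robot.camera_params('top')
def blob(im,fn,box):
    im=np.ascontiguousarray(im);H,S,V=cv2.split(cv2.cvtColor(im,cv2.COLOR_BGR2HSV));m=np.zeros_like(V);x0,y0,x1,y1=box
    m[y0:y1,x0:x1]=(fn(H,S,V)*255).astype('uint8')[y0:y1,x0:x1]
    k=max(cv2.findContours(m,0,1)[0],key=cv2.contourArea);return cv2.minEnclosingCircle(k)[0]
for n,fn,box,z in [('can',lambda H,S,V:(H>20)&(H<32)&(S>150)&(V>140),(275,155,308,200),90),('cap',lambda H,S,V:V<70,(250,203,276,225),93),('tr',lambda H,S,V:(S<140)&(V>150),(228,162,252,190),90)]:
    print(n,onz(p,blob(o,fn,box),z).round(1),onz(p,blob(a,fn,box),z).round(1))
c=blob(a,lambda H,S,V:((H<8)|(H>172))&(S>170)&(V>60),(112,225,155,270));print('saver top',onz(p,c,87).round(1),'ring was 484.4 289.6')
```

```text
[ 477.29328146 -245.79989651  223.76219299] 85.06938506507086 [0.22346135 0.75053114 0.29953414] 49.05
can [629.4 -57.3  90. ] [628.9 -56.8  90. ]
cap [543.9   4.4  93. ] [545.7   4.5  93. ]
tr [635.   53.4  90. ] [636.2  53.4  90. ]
saver top [486.7 286.8  87. ] ring was 484.4 289.6
```

View pics/cmp.png

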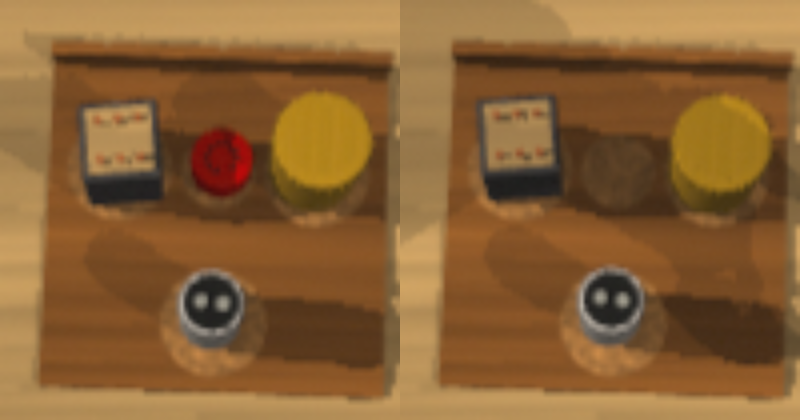

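View pics/s21.png

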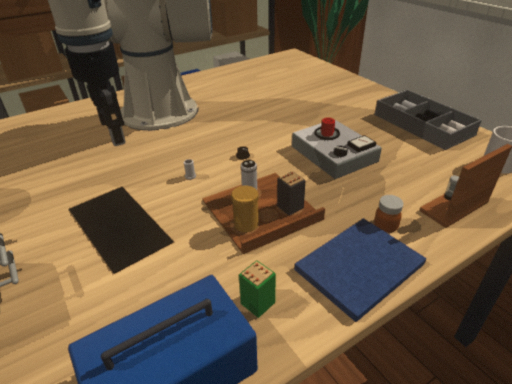

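All three are back within about 2 mm, the saver is in the well and the bystanders are unmoved. Handing in.

```bash
python3 -c "
from workcell import robot
print(robot.finish_job())"
```

```text
the job is handed in; nothing more can be done
None
```

The job is done and handed in at about 49 s of the 131 s allowed. I moved the canister, capacitor and transformer to the mat and stood the saver in the tester's well. I then put the three back on the board, from the same grasp poses I had used to pick them up.

My last checks before handing in:
- **Tall things:** in the top camera, before against after, the canister had moved 0.7 mm, the transformer 1.2 mm and the capacitor 1.8 mm. All three stand upright on their cork discs.
- **Saver:** it stands in the well. The wrist camera put it about 1.5 mm off centre and the top camera about 3.6 mm, against the 14 mm allowed.
- **Bystanders and arm:** the knob, shield and jar looked unmoved, though I did not measure them. The gripper was clear and touching nothing.

One disagreement: the top camera reads x about 5 mm lower than the wrist and scene cameras do. I worked from the wrist and scene positions, and used the top camera only to compare before with after.

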